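Stand the fallen oil bottle back in its lane and latch the rack gate

ROBOT

A 7-joint arm with a two-finger parallel gripper is mounted at the origin on a cart in front of the work surface, level with it; the furniture and walls round the work are solid. World frame = base frame: x ahead of the robot, y to its left, z up, the work surface at z = 0. Lengths are in mm, angles in rad, forces in N, time in s.
With the tool pointing down it reaches from about 350 to 900 mm from the base axis. Payload 19.9 kg.
Tool frame: the origin (TCP) lies at the very end of the fingers, on their centre line; the grasp point (between the pads) lies robot.grip_depth behind it (robot.grip_depth is the distance from the TCP to the grasp point, in mm); z points along the fingers, y is the line along which they close (so a half turn about z gives the same grasp; the last joint's range is limited). The gripper opens to 94 mm and grips with 3 to 60 N. Pads are 16 mm wide; open, the fingers measure 119 mm over their backs; the gripper's body (75 mm by 177 mm) begins 78 mm behind the grasp point.
Start: joints at [1.3, 0.417, -0.01, 1.614, 0.005, 1.111, -0.053], TCP at [141.75, -608.692, 205.425] pointing down, gripper open.
Joint ranges: [-2.81, 2.81], [-0.39, 2.02], [-1.27, 1.25], [0.06, 2.57], [-1.19, 4.33], [0.19, 2], [-2.82, 2.82]. Speed limits (rad/s): [1.89, 1.89, 2.39, 2.39, 3.01, 3.01, 3.01].

INTERFACE

Orientations are given as a unit quaternion [x, y, z, w].
In Python, from plant import robot, vision gives the robot as it stands.
- The arm moves only by the shell command python3 -m handwheel 'ROWS'. ROWS is JSON, a list of rows, each an object with "translation": the shift along the tool's x, y, z in units of 250 mm (1.0 is 250 mm), a list of three; "roll": the turn about the tool's z in units of 180 degrees (1.0 is 180 degrees); "claw": the closure, from 0 (fully open) to 1 (shut). In form: [{"translation": [tx, ty, tz], "roll": roll, "claw": claw}, ...]. A call has 1 to 5 rows; each row is the pose to reach, as a shift and turn from the pose commanded when the call began, along the tool's axes at that moment, turning the shorter way round; what a row does not reach only later rows make up. A row lasts 1/12 s, in which the tool goes at most 41.7 mm and 7.16 degrees, less where a joint would pass 70% of its speed; a pose out of reach is approached as far as the arm can. A call with a number of a shift or a turn outside -1 to 1 is refused whole. A call with a gripper value outside its range is refused whole. The fingers move at their own pace and stop on an object; the grip force is fixed at half the most. Time passes only in rows, so rows that repeat a pose let the fingers close. It gives the time, the measured TCP pose, the force, the opening and the grip force at its end, in the units of the state.
- robot.observe(): the state, without advancing time (a new reading comes with each control period).
- vision.read_camera(name): name is "scene" or "side" or "wrist"; returns a dict with "frame" (480x640x3 uint8, red, green, blue), "camera_matrix" (3x3 intrinsics, pixels), "R" (3x3) and "t" (3): a world point X has camera coordinates R X + t; the wrist camera has in their place "T_tool_cam" (4x4, takes a point from camera to tool coordinates, whose origin is the TCP and whose axes are the flange's). Camera axes: x right, y down, z forward; pixel columns grow to the right and rows downward; lengths in mm; the calibration is good to about 2 mm. A picture is of the moment at which its call begins: read the wrist's pose just before it. There is no depth.
- robot.sign_off(): hands the job in; it is judged then, once.
Trained networks look in a picture, given as the dict that the camera call returned (one of the last four; its "shot" number tells which), for a name from the list of things; names that differ only in an ending like _2 or _b are one class to them, and where a whole thing is asked for, a point or a joint stands for the part that bears it (a point fixed in the world has none). Each returns a list of dicts, best first, with "confidence" (0 to 1); they miss things now and then, are a little off and sometimes report something else, mostly with a low value. They report only what shows in the picture. A call takes as long as a camera call. They do not tell look-alikes from the thing itself.
- vision.spot_in(picture, thing): "extent" ([left, top, right, bottom] in pixels, round what is visible of it).
The state is a dict: "clock": time; "joint_positions": joint angles; "joint_vel": joint speeds; "joint_efforts": joint torques, N m; "tool_pos": TCP position; "orientation": TCP orientation; "force": force on the tool from outside, world axes, zero at the start; "torque": the same for the moment, N m; "width": finger opening in mm; "grip_force": force on a finger pad.
Only numpy, scipy, OpenCV 4.12 (cv2) and the standard library are available. Lean on these libraries where they do the work, as an engineer would, in place of code of your own. Each camera call takes 0.05 s, during which the arm holds its last target. There are 200 camera calls.

TASK

The gate of the oil-bottle rack was left open and one bottle has toppled out over the front of its lane. Pick it up and stand it upright in the empty front place of its lane, setting it down rather than dropping it and without knocking over the other bottles, then push the gate shut until its roller catch has snapped over and holds it fully closed.

Things in the scene. Friction and masses are not known exactly. Their poses are not given: they have to be found in the camera images.
- fallen_bottle: the toppled oil bottle (cream, red cap), 0.1 to 0.2 kg, lying with its base in its lane, nozzle out over the front apron. Rigid, 145 mm long: body a 48 mm cylinder for 73 mm from the base, shoulder narrowing to 24 mm at 96 mm, cap 25 mm wide to 106 mm, then thin nozzle. Origin on the underside, 2 mm off the centre line (which lies towards its own +x); own z runs from base to nozzle
- oil_rack: grey steel bottle rack, in place; its floor, 8 mm above the bench, runs out 75 mm in front as a drip apron. Origin on the floor amid the lanes; own +x points to its back wall, -x out of its open front, +y to its left (looking in). Two lanes along x, each for three bottles in file at x = +57, +4, -52 mm. Side walls and divider 47 mm high. Inner faces: back wall x = +85, shut gate x = -91 mm
- left_front_place (a point): front place of the left lane, at floor level (rack x = -52, y = +39 mm). The lane is 60 mm wide inside, walls along the rack's x; an 18 mm wide divider parts it from the other lane. Of the two front places the one from which the fallen bottle sticks out is empty, the other holds a standing bottle
- right_front_place (a point): front place of the right lane, at floor level (rack x = -52, y = -39 mm), else as the left one
- rack_gate (a joint): angle of the yellow gate: 0 shut across the front of both lanes, positive swung out to the front and left, at the start 2.1 to 2.35. Light friction; it stays where it is left. At about 0.07 its nose meets a sprung roller on the rack's right wall: pushing it over takes about 9 N at the face point; past about 0.02 the roller draws it to 0 and holds it, let go sooner it springs back open
- rack_gate_hinge (a point): point on the gate's vertical hinge axis, at the rack's front left corner (rack x = -93, y = +80 mm), 42 mm above the rack's floor. The gate reaches 182 mm from this axis, is 5 mm thick and spans heights 10 to 74 mm over that floor
- gate_face (a point): point on the gate's outer face, 110 mm from the hinge axis and 42 mm above the rack's floor, moving with the gate; a good place to push. The outward normal of the face is the point's -x axis; -y runs from the hinge to the free end. A black knob 18 mm wide sticks out 24 mm from the face 160 mm from the hinge
- bottle_1: oil bottle standing in the rack, same kind and size as the fallen one; origin at the centre of its underside, z up through the nozzle
- bottle_2: oil bottle standing in the rack, same kind and size as the fallen one; origin at the centre of its underside, z up through the nozzle
- bottle_3: oil bottle standing in the rack, same kind and size as the fallen one; origin at the centre of its underside, z up through the nozzle
- bottle_4: oil bottle standing in the rack, same kind and size as the fallen one; origin at the centre of its underside, z up through the nozzle
- bottle_5: oil bottle standing in the rack, same kind and size as the fallen one; origin at the centre of its underside, z up through the nozzle
Not all that is in view belongs to the job. Leave any blue look-alike of the bottle_5 alone.

How it is judged:
By the outcome, as a careful person would: the job done as asked, in the order asked, and still so for the second after the job is handed in, with the robot touching nothing.
It also fails if it takes over 58 s, if anything falls off the work surface, if the arm or the gripper's body presses on something with over 40 N, if the wrist force passes 120 N, or if a joint passes its speed limit or range.

## Working session

There is one attempt and no reset: what is moved stays moved. The work goes in short steps, Python scripts to look and compute and a shell command to move; the robot and the scene stay as the last step left them, time stands still between calls to the robot, and variables do not carry over. Pictures are saved under pics/ and viewed, at most 10 in all, crops included, and the job is handed in when it is done.

```bash
mkdir -p pics; ls; cat > h.py <<'E'
import numpy as np, cv2
from plant import robot, vision
def shot(n,f=None):
    p=vision.read_camera(n)
    if f: cv2.imwrite(f'pics/{f}.png',cv2.cvtColor(p['frame'],cv2.COLOR_RGB2BGR))
    return p
def proj(p,X):
    c=np.atleast_2d(X)@np.array(p['R']).T+np.array(p['t']); q=c@np.array(p['camera_matrix']).T
    return q[:,:2]/q[:,2:]
def onplane(p,uv,z):
    R=np.array(p['R']);t=np.array(p['t']);K=np.array(p['camera_matrix'])
    d=R.T@np.linalg.solve(K,[uv[0],uv[1],1]); o=-R.T@t
    return o+d*(z-o[2])/d[2]
def cam(p): return -np.array(p['R']).T@np.array(p['t'])
E
python3 - <<'E'
from h import *
s=robot.observe(); print({k:np.round(s[k],3).tolist() for k in('clock','tool_pos','orientation','width','force')},robot.grip_depth)
for n in('scene','side'):
    p=shot(n,n+'1'); print(n,cam(p).round())
    for t in('fallen_bottle','oil_rack','rack_gate','bottle_1'):
        print(t,[(np.round(d['extent']).tolist(),round(d['confidence'],2)) for d in vision.spot_in(p,t)])
E
```

```text
pics
{'clock': 0.0, 'tool_pos': [141.65, -608.362, 204.84], 'orientation': [0.993, 0.114, -0.0, -0.001], 'width': 94.153, 'force': [0.135, -0.587, 0.026]} 18.8
scene [ 114. -512.  468.]
fallen_bottle [([197.0, 263.0, 290.0, 298.0], 0.93)]
oil_rack [([206.0, 184.0, 401.0, 345.0], 0.73)]
rack_gate []
bottle_1 [([287.0, 188.0, 318.0, 255.0], 0.95), ([365.0, 195.0, 393.0, 269.0], 0.76), ([342.0, 215.0, 379.0, 298.0], 0.74), ([296.0, 154.0, 325.0, 220.0], 0.63), ([325.0, 191.0, 357.0, 266.0], 0.62), ([308.0, 217.0, 340.0, 297.0], 0.56)]
side [ 498. -539.  621.]
fallen_bottle [([231.0, 236.0, 277.0, 282.0], 0.86)]
oil_rack [([228.0, 173.0, 374.0, 344.0], 0.61)]
rack_gate [([286.0, 168.0, 308.0, 219.0], 0.67), ([228.0, 168.0, 374.0, 347.0], 0.58)]
bottle_1 [([290.0, 206.0, 316.0, 265.0], 0.82), ([339.0, 157.0, 365.0, 221.0], 0.76), ([330.0, 237.0, 358.0, 286.0], 0.71), ([310.0, 220.0, 334.0, 283.0], 0.71), ([277.0, 238.0, 307.0, 302.0], 0.65), ([296.0, 255.0, 329.0, 311.0], 0.62)]
```

View pics/scene1.png

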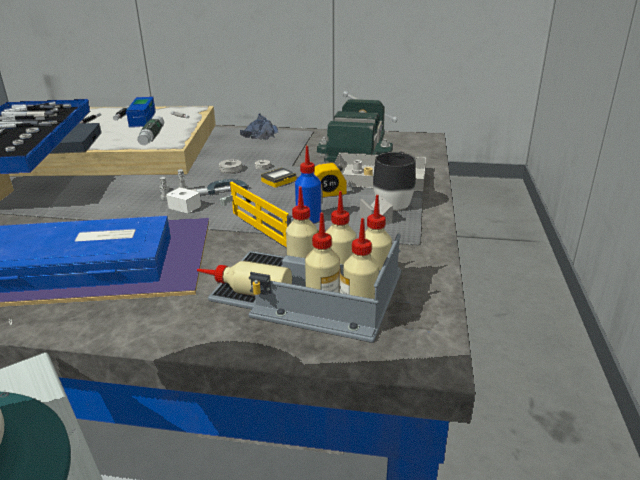

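View pics/side1.png

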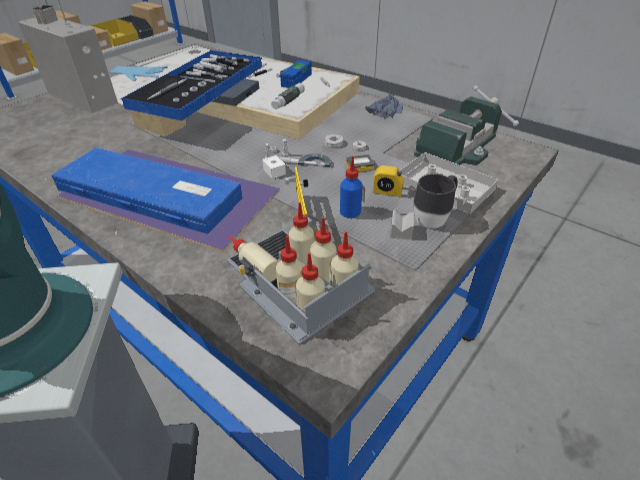

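The scene picture shows the fallen bottle (197–290, 263–298) in the near, right lane. The rack's back wall is on the right at about (385,280). The open gate is at (260,212) with its hinge near (288,242), the roller is near (258,285), and the blue look-alike is at (308,190). The side picture agrees. Next I'll zoom in and get a rough pose.

```bash
python3 - <<'E'
from h import *
a=cv2.imread('pics/scene1.png')[160:350,195:405]; cv2.imwrite('pics/z1.png',cv2.resize(a,None,fx=3,fy=3,interpolation=cv2.INTER_CUBIC))
a=cv2.imread('pics/side1.png')[160:350,215:385]; cv2.imwrite('pics/z2.png',cv2.resize(a,None,fx=3,fy=3,interpolation=cv2.INTER_CUBIC))
P={n:shot(n) for n in('scene','side')}
print(onplane(P['scene'],(300,290),8),onplane(P['scene'],(200,272),20),onplane(P['scene'],(380,335),0),onplane(P['side'],(240,240),20),onplane(P['side'],(305,340),0))
E
```

```text
[486.21249815  65.94795595   8.        ] [380.71717252 184.49488554  20.        ] [518.44993836 -77.99811289   0.        ] [398.61748205 174.13161985  20.        ] [513.58888284 -75.8130286    0.        ]
```

View pics/z1.png

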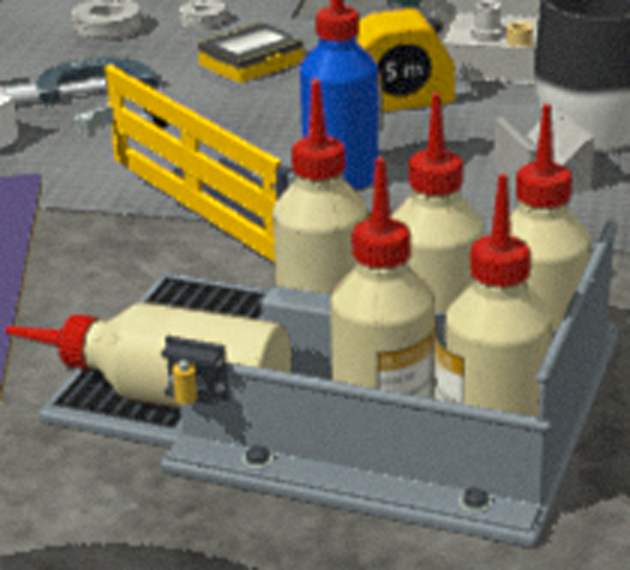

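View pics/z2.png

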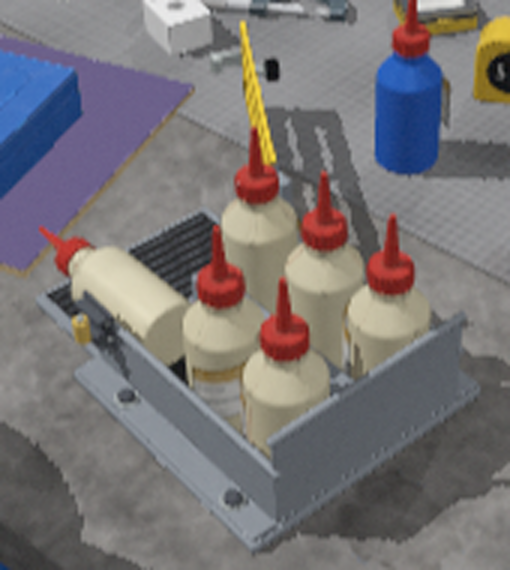

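```bash
cat > fit.py <<'E'
from h import *
from scipy.optimize import least_squares
P={n:shot(n) for n in('scene','side')}
S=lambda l:np.array(l)/3.+[195,160]
D=lambda l:np.array(l)/3.+[215,160]
def tri(a,b):
    M=[np.array(P[n]['camera_matrix'])@np.c_[P[n]['R'],P[n]['t']] for n in('scene','side')]
    X=cv2.triangulatePoints(M[0],M[1],np.array(a).reshape(2,1),np.array(b).reshape(2,1)); return (X[:3]/X[3]).ravel()
names=['LF','LM','LB','RM','RB','fall tip','fall cap','backR corner top','floor backR']
a=S([(316,82),(435,97),(546,107),(379,160),(502,178),(8,330),(78,341),(544,382),(540,540)])
b=D([(254,130),(323,175),(391,217),(217,229),(283,282),(42,230),(72,257),(274,450),(258,548)])
T=[tri(x,y) for x,y in zip(a,b)]
for n,t in zip(names,T): print(n,t.round(1))
loc=np.array([(-52,39),(4,39),(57,39),(4,-39),(57,-39)])
def W(q,l): c,s=np.cos(q[2]),np.sin(q[2]); return np.array(l)@np.array([[c,s],[-s,c]])+q[:2]
def res(q):
    X=np.c_[W(q,loc),np.full(5,153)]
    return np.r_[(proj(P['scene'],X)-a[:5]).ravel(),(proj(P['side'],X)-b[:5]).ravel()]
f=least_squares(res,[500,20,-1]); print('rack',f.x,np.abs(f.fun).max())
print('RF',W(f.x,[-52,-39]),'hinge',W(f.x,[-93,80]))
for n,t in zip(names,T):
    c,s=np.cos(f.x[2]),np.sin(f.x[2]); d=t[:2]-f.x[:2]; print(n,(d@np.array([[c,-s],[s,c]])).round(1))
E
python3 fit.py
```

```text
LF [522.8 111.5 148.7]
LM [559.2  63.8 147.9]
LB [592.1  21.1 148.9]
RM [496.7  22.9 148.4]
RB [528.9 -23.2 148.1]
fall tip [376.3 180.9  26.5]
fall cap [398.6 146.5  29.1]
backR corner top [518.1 -68.2  70.4]
floor backR [ 5.066e+02 -8.110e+01 -3.000e-01]
rack [522.95688969  40.63005426  -0.92921287] 2.468767503512538
RF [460.59190573  58.94968241] hinge [531.39159548 163.01410444]
LF [-56.9  42.3]
LM [ 3.1 43. ]
LB [57.  43.7]
RM [ -1.5 -31.6]
RB [ 54.7 -33.4]
fall tip [-200.1  -33.5]
fall cap [-159.3  -36.3]
backR corner top [ 84.3 -69.1]
floor backR [ 87.7 -85.9]
```

```bash
cat > go.py <<'E'
# usage: go.py x y z [yaw_of_tool_y]: print shift (units 250mm, tool axes) and roll (units 180deg) to target
import sys; from h import *
from scipy.spatial.transform import Rotation as Ro
s=robot.observe(); R=Ro.from_quat(s['orientation']).as_matrix(); t=np.array(list(map(float,sys.argv[1:4])))
print('t',round(s['clock'],2),'pos',np.round(s['tool_pos'],1),'zdir',R[:,2].round(3),'ytool yaw',np.arctan2(R[1,1],R[0,1]).round(4),'w',round(s['width'],1),'F',np.round(s['force'],1),'j',np.round(s['joint_positions'],2))
print('shift',(R.T@(t-s['tool_pos'])/250).round(4))
print('axes: rackx',(R.T@[np.cos(-.929),np.sin(-.929),0]).round(3),'racky',(R.T@[-np.sin(-.929),np.cos(-.929),0]).round(3))
if len(sys.argv)>4:
    d=float(sys.argv[4])-np.arctan2(R[1,1],R[0,1]); d=(d+np.pi)%(2*np.pi)-np.pi; print('roll',round(-d/np.pi,4))
E
python3 go.py 420 -400 280 0.642
```

```text
t 0.7 pos [ 141.7 -608.7  205.4] zdir [-0.  0. -1.] ytool yaw -1.342 w 94.4 F [0.1 0.3 0.8] j [ 1.3   0.42 -0.01  1.61  0.    1.11 -0.05]
shift [ 1.2733 -0.5606 -0.2983]
axes: rackx [ 0.401  0.916 -0.   ] racky [ 0.916 -0.401 -0.   ]
roll -0.6315
```

```bash
python3 -m handwheel '[{"translation":[0.75,-0.35,-0.25],"roll":-0.2,"claw":0},{"translation":[0.75,-0.35,-0.25],"roll":-0.2,"claw":0},{"translation":[0.75,-0.35,-0.25],"roll":-0.2,"claw":0},{"translation":[0.75,-0.35,-0.25],"roll":-0.2,"claw":0},{"translation":[0.75,-0.35,-0.25],"roll":-0.2,"claw":0}]'; python3 go.py 450 -250 280 0.642
```

```text
clock: 1.12
tool_pos: [299.8, -484.1, 266.4]
orientation: [0.909, 0.417, -0.0, 0.0]
force: [-0.1, -0.4, 0.0]
width: 93.9
grip_force: 0.0
t 1.12 pos [ 299.8 -484.1  266.4] zdir [-0. -0. -1.] ytool yaw -0.711 w 93.9 F [-0.1 -0.4  0. ] j [ 1.13  0.27 -0.21  1.68  0.06  1.2   0.2 ]
shift [ 1.1017 -0.1559 -0.0546]
axes: rackx [-0.216  0.976  0.   ] racky [ 0.976  0.216 -0.   ]
roll -0.4307
```

```bash
python3 -m handwheel '[{"translation":[0.9,-0.1,-0.05],"roll":-0.2,"claw":0},{"translation":[0.9,-0.1,-0.05],"roll":-0.2,"claw":0},{"translation":[0.9,-0.1,-0.05],"roll":-0.2,"claw":0},{"translation":[0.9,-0.1,-0.05],"roll":-0.2,"claw":0},{"translation":[0.9,-0.1,-0.05],"roll":-0.2,"claw":0}]'; python3 go.py 430 -100 280 0.642
```

```text
clock: 1.53
tool_pos: [417.9, -312.8, 277.5]
orientation: [0.737, 0.676, -0.0, 0.0]
force: [1.3, -1.3, 1.8]
width: 93.9
grip_force: 0.0
t 1.53 pos [ 417.9 -312.8  277.5] zdir [ 0.    -0.001 -1.   ] ytool yaw -0.086 w 93.9 F [ 1.3 -1.3  1.8] j [ 0.95  0.19 -0.41  1.77  0.08  1.2   0.42]
shift [ 0.8524 -0.0249 -0.0103]
axes: rackx [-0.747  0.665  0.001] racky [ 0.665  0.747 -0.   ]
roll -0.2317
```

```bash
python3 -m handwheel '[{"translation":[0.85,-0.025,-0.01],"roll":-0.2,"claw":0},{"translation":[0.85,-0.025,-0.01],"roll":-0.2,"claw":0},{"translation":[0.85,-0.025,-0.01],"roll":-0.2,"claw":0},{"translation":[0.85,-0.025,-0.01],"roll":-0.2,"claw":0},{"translation":[0.85,-0.025,-0.01],"roll":-0.2,"claw":0}]'; python3 go.py 430 80 280 0.642
```

```text
clock: 1.95
tool_pos: [429.9, -104.9, 279.8]
orientation: [0.493, 0.87, -0.0, 0.0]
force: [0.5, -1.0, 0.7]
width: 94.1
grip_force: 0.0
t 1.95 pos [ 429.9 -104.9  279.8] zdir [ 0.    -0.001 -1.   ] ytool yaw 0.5389 w 94.1 F [ 0.5 -1.   0.7] j [ 0.79  0.03 -0.63  1.93  0.02  1.18  0.69]
shift [ 0.6343  0.38   -0.0012]
axes: rackx [-0.995  0.103  0.001] racky [ 0.103  0.995 -0.   ]
roll -0.0328
```

```bash
python3 -m handwheel '[{"translation":[0.635,0.38,0],"roll":-0.033,"claw":0},{"translation":[0.635,0.38,0],"roll":-0.033,"claw":0},{"translation":[0.635,0.38,0],"roll":-0.033,"claw":0},{"translation":[0.635,0.38,0],"roll":-0.033,"claw":0},{"translation":[0.635,0.38,0],"roll":-0.033,"claw":0}]'; python3 go.py 398 147 200 0.642
python3 - <<'E'
from h import *
p=shot('wrist','w1'); print(np.round(p['T_tool_cam'],3).tolist(),np.round(p['camera_matrix'],1).tolist())
for t in('fallen_bottle','oil_rack','bottle_1'):
        print(t,[(np.round(d['extent']).tolist(),round(d['confidence'],2)) for d in vision.spot_in(p,t)])
E
```

```text
clock: 2.37
tool_pos: [430.7, 83.1, 280.2]
orientation: [0.448, 0.894, 0.0, 0.001]
force: [1.3, 0.0, 0.4]
width: 94.1
grip_force: 0.0
t 2.37 pos [430.7  83.1 280.2] zdir [ 0.001  0.    -1.   ] ytool yaw 0.641 w 94.1 F [1.3 0.  0.4] j [ 0.57  0.04 -0.84  1.93  0.03  1.18  0.36]
shift [0.2835 0.0477 0.3207]
axes: rackx [-1.     0.001  0.001] racky [0.001 1.    0.001]
roll -0.0003
[[-0.0, -0.961, -0.277, 79.658], [1.0, -0.001, 0.001, 0.045], [-0.001, -0.277, 0.961, -179.592], [0.0, 0.0, 0.0, 1.0]] [[417.2, 0.0, 321.9], [0.0, 417.2, 235.4], [0.0, 0.0, 1.0]]
fallen_bottle [([311.0, 86.0, 359.0, 234.0], 0.73)]
oil_rack [([279.0, 12.0, 607.0, 373.0], 0.81), ([379.0, 300.0, 435.0, 394.0], 0.44)]
bottle_1 [([379.0, 302.0, 435.0, 393.0], 0.91), ([304.0, 250.0, 362.0, 336.0], 0.86), ([314.0, 309.0, 362.0, 392.0], 0.84), ([553.0, 152.0, 638.0, 210.0], 0.77), ([383.0, 203.0, 441.0, 270.0], 0.65), ([375.0, 254.0, 433.0, 340.0], 0.62)]
```

View pics/w1.png

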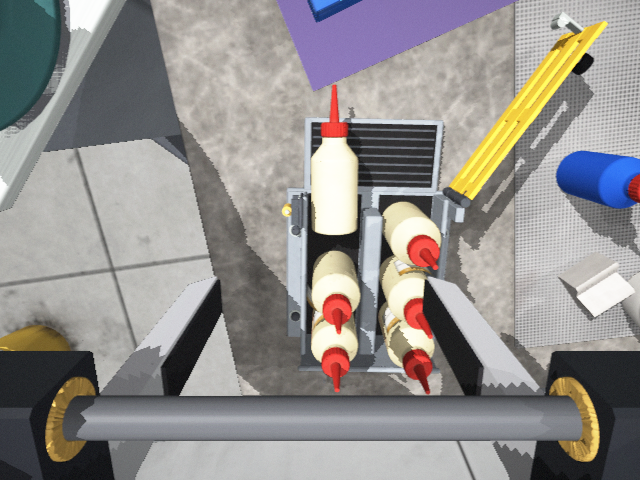

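The wrist picture shows the fallen bottle with its tip at (334,86), cap at (334,130) and base edge at (335,233). It lies nearly parallel to the lane. The divider's front end is at (371,210), the gate hinge at (456,195), and the apron's front corners at (306,120) and (441,122).

```bash
cat >> h.py <<'E'
from scipy.spatial.transform import Rotation as Ro
def wrist(f=None):
    s=robot.observe(); p=shot('wrist',f)
    T=np.eye(4); T[:3,:3]=Ro.from_quat(s['orientation']).as_matrix(); T[:3,3]=s['tool_pos']
    C=T@np.array(p['T_tool_cam']); p['R']=C[:3,:3].T; p['t']=-C[:3,:3].T@C[:3,3]; return p
Q=np.array([522.96,40.63,-.929])
def rack(X):
    c,s=np.cos(Q[2]),np.sin(Q[2]); d=np.array(X)[:2]-Q[:2]; return d@np.array([[c,-s],[s,c]])
def world(l):
    c,s=np.cos(Q[2]),np.sin(Q[2]); return np.array(l)@np.array([[c,s],[-s,c]])+Q[:2]
E
python3 - <<'E'
from h import *
p=wrist()
for n,uv,z in [('tip',(334,86),32),('cap',(334,130),34),('cap far',(334,123),32),('bodyL',(312,190),32),('bodyR',(358,190),32),('base',(335,234),38),('base floor edge',(335,235),32),('apronR',(306,119),8),('apronL',(441,122),8),('div L',(379,210),55),('div R',(364,210),55),('div back L',(371,367),55),('hinge top',(456,195),82),('gate end',(606,24),82),('RM tip',(337,333),153),('RB',(336,391),153),('LF',(438,268),153),('LB',(428,393),153),('LM',(428,334),153)]:
    X=onplane(p,uv,z); print(n,X.round(1),rack(X).round(1))
E
```

```text
tip [377.5 171.2  32. ] [-191.6  -38.4]
cap [402.2 138.2  34. ] [-150.5  -38.3]
cap far [398.3 143.6  32. ] [-157.1  -38.3]
bodyL [420.2  76.6  32. ] [-90.4 -60.8]
bodyR [458.4 104.9  32. ] [-90.1 -13.3]
base [466.5  54.3  38. ] [-44.7 -37. ]
base floor edge [468.4  52.1  32. ] [-41.9 -36.8]
apronR [373.2 129.5   8. ] [-160.9  -66.8]
apronL [488.3 210.9   8. ] [-157.2   74.1]
div L [483.4 103.5  55. ] [-74.    5.9]
div R [471.4  94.6  55. ] [-74.1  -8.9]
div back L [587.6 -40.9  55. ] [104.    2.9]
hinge top [524.7 159.   82. ] [-93.8  72.2]
gate end [529. 339.  82.] [-235.4  183.5]
RM tip [496.   11.9 153. ] [  6.9 -38.8]
RB [528.7 -32.8 153. ] [ 62.3 -39.3]
LF [525.3 104.1 153. ] [-49.4  39.9]
LB [593.4  12.5 153. ] [64.7 39.5]
LM [556.6  55.5 153. ] [ 8.2 35.8]
```

```bash
python3 -m handwheel '[{"translation":[0.28,0.02,0.65],"roll":0,"claw":0},{"translation":[0.28,0.02,0.65],"roll":0,"claw":0},{"translation":[0.28,0.02,0.65],"roll":0,"claw":0},{"translation":[0.28,0.02,0.65],"roll":0,"claw":0},{"translation":[0.28,0.02,0.65],"roll":0,"claw":0}]'; python3 - <<'E'
from h import *
p=wrist('w2')
print(proj(p,[list(world(l))+[z] for l,z in [((-153,-38),32),((-150,-38),44)]]))
E
python3 go.py 400 142 14
```

```text
clock: 3.03
tool_pos: [390.5, 137.2, 112.8]
orientation: [0.45, 0.893, -0.001, -0.002]
force: [0.3, -1.2, -0.1]
width: 93.6
grip_force: 0.0
[[337.8052217  247.87906945]
 [338.40918321 258.19244181]]
t 3.08 pos [390.9 137.2 113.3] zdir [-0.006 -0.    -1.   ] ytool yaw 0.637 w 93.7 F [-1.4 -0.6 -1.5] j [ 0.36  0.27 -0.86  2.17  0.27  0.82 -0.03]
shift [-0.0075  0.0428  0.3972]
axes: rackx [-1.     0.005 -0.003] racky [ 0.005  1.    -0.005]
```

View pics/w2.png

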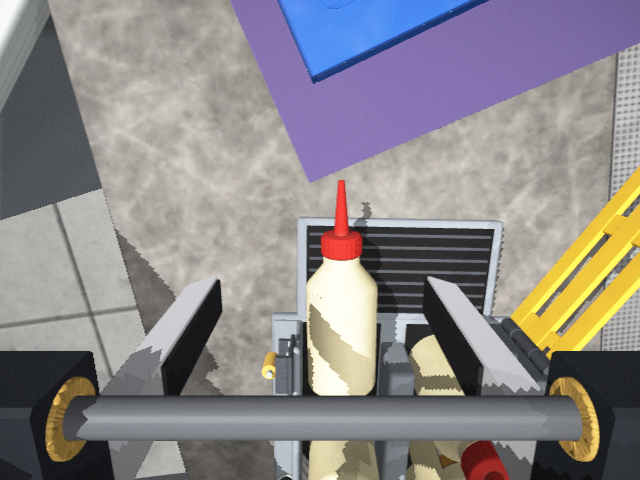

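The picture shows the cap at (341,246), the tip at (341,181), and the bottle body from column 307 to 377.

```bash
python3 - <<'E'
from h import *
p=wrist()
for n,uv,z in [('tip',(341,181),32),('capfront',(341,233),32),('cap',(341,246),36),('shoulder',(341,265),32),('body',(342,340),32),('apR',(299,219),8),('apL',(502,221),8)]:
    X=onplane(p,uv,z); print(n,X.round(1),rack(X).round(1))
E
python3 go.py 402 138.5 15
```

```text
tip [376.4 176.6  32. ] [-196.6  -36. ]
capfront [396.9 149.6  32. ] [-162.8  -35.7]
cap [401.4 143.5  36. ] [-155.2  -35.8]
shoulder [410.3 132.   32. ] [-140.7  -35.6]
body [444.5  88.   32. ] [-84.9 -34.5]
apR [371.8 135.4   8. ] [-166.4  -64.3]
apL [487.3 219.2   8. ] [-164.4   78.3]
t 3.13 pos [392.4 136.9 115.5] zdir [-0.004 -0.    -1.   ] ytool yaw 0.6368 w 94.2 F [ 0.1 -1.   0.9] j [ 0.36  0.26 -0.86  2.17  0.27  0.82 -0.02]
shift [-0.0188  0.0359  0.4018]
axes: rackx [-1.     0.005 -0.002] racky [ 0.005  1.    -0.003]
```

```bash
python3 -m handwheel '[{"translation":[0,0.03,0.1],"roll":0,"claw":0},{"translation":[0,0.04,0.2],"roll":0,"claw":0},{"translation":[0,0.04,0.2],"roll":0,"claw":0},{"translation":[0,0.04,0.2],"roll":0,"claw":0},{"translation":[0,0.04,0.2],"roll":0,"claw":0}]'; python3 - <<'E'
from h import *
p=wrist('w3'); print([(np.round(d['extent']).tolist(),d['confidence']) for d in vision.spot_in(p,'fallen_bottle')])
f=cv2.cvtColor(p['frame'],cv2.COLOR_RGB2HSV); m=(((f[...,0]<8)|(f[...,0]>172))&(f[...,1]>150)&(f[...,2]>60)).astype(np.uint8)
n,l,st,c=cv2.connectedComponentsWithStats(m)
for i in range(1,n):
    if st[i,4]>150:
        print(st[i]); rows=[(r,np.where(l[r]==i)[0].min(),np.where(l[r]==i)[0].max()) for r in range(st[i,1],st[i,1]+st[i,3],6)]; print([tuple(map(int,r)) for r in rows])
E
python3 go.py 400 143 14
```

```text
clock: 3.55
tool_pos: [402.7, 143.1, 68.7]
orientation: [0.451, 0.893, 0.0, 0.001]
force: [0.6, -0.8, -0.0]
width: 94.1
grip_force: 0.0
[([279.0, 187.0, 364.0, 448.0], 0.83)]
[ 295  187   50   96 2326]
[(187, 317, 321), (193, 315, 322), (199, 315, 322), (205, 314, 323), (211, 314, 324), (217, 314, 324), (223, 313, 325), (229, 313, 325), (235, 312, 326), (241, 311, 327), (247, 303, 338), (253, 296, 343), (259, 295, 344), (265, 296, 343), (271, 296, 344), (277, 299, 340)]
t 3.65 pos [402.8 143.2  68.7] zdir [ 0.002 -0.    -1.   ] ytool yaw 0.6357 w 94.2 F [0.3 0.3 0.4] j [ 0.28  0.37 -0.79  2.18  0.4   0.73 -0.15]
shift [ 0.0063 -0.0098  0.2188]
axes: rackx [-1.     0.006  0.001] racky [0.006 1.    0.002]
```

```bash
python3 - <<'E'
from h import *
p=wrist()
for n,uv,z in [('tip',(319,187),32),('cap',(320,265),34),('capR',(295,262),32),('capL',(344,262),32)]:
    X=onplane(p,uv,z); print(n,X.round(1),rack(X).round(1))
s=robot.observe();print(rack(s['tool_pos']))
E
```

```text
tip [375.9 177.6  32. ] [-197.7  -35.8]
cap [401.5 143.6  34. ] [-155.2  -35.6]
capR [389.8 136.3  32. ] [-156.3  -49.4]
capL [411.5 152.3  32. ] [-156.1  -22.4]
[-154.17327569  -34.98943064]
```

```bash
python3 -m handwheel '[{"translation":[0.005,-0.003,0.13],"roll":0,"claw":0},{"translation":[0.005,-0.003,0.215],"roll":0,"claw":0},{"translation":[0.005,-0.003,0.215],"roll":0,"claw":0.4},{"translation":[0.005,-0.003,0.215],"roll":0,"claw":1},{"translation":[0.005,-0.003,0.215],"roll":0,"claw":1}]'
python3 -m handwheel '[{"translation":[0,0,0],"roll":0,"claw":1},{"translation":[0,0,0],"roll":0,"claw":1},{"translation":[0,0,0],"roll":0,"claw":1},{"translation":[0,0,0],"roll":0,"claw":1},{"translation":[0,0,0],"roll":0,"claw":1}]'; python3 go.py 400 143 14
```

```text
clock: 4.12
tool_pos: [401.1, 144.4, 14.7]
orientation: [0.45, 0.893, 0.0, 0.0]
force: [-0.3, 0.1, 0.3]
width: 77.4
grip_force: 0.0
clock: 4.53
tool_pos: [400.6, 144.0, 13.6]
orientation: [0.45, 0.893, 0.0, 0.0]
force: [-0.4, -0.2, -0.2]
width: 44.3
grip_force: 0.0
t 4.53 pos [400.6 144.   13.6] zdir [ 0.  0. -1.] ytool yaw 0.6366 w 44.3 F [-0.4 -0.2 -0.2] j [ 0.18  0.48 -0.7   2.21  0.53  0.62 -0.27]
shift [-0.0018 -0.0045 -0.0014]
axes: rackx [-1.     0.005  0.   ] racky [0.005 1.    0.   ]
```

```bash
python3 -m handwheel '[{"translation":[0,0,0],"roll":0,"claw":1},{"translation":[0,0,0],"roll":0,"claw":1},{"translation":[0,0,0],"roll":0,"claw":1},{"translation":[0,0,0],"roll":0,"claw":1},{"translation":[0,0,0],"roll":0,"claw":1}]'
```

```text
clock: 4.95
tool_pos: [400.4, 144.1, 13.4]
orientation: [0.45, 0.893, 0.0, -0.0]
force: [-0.3, -0.4, 0.5]
width: 24.5
grip_force: 30.0
```

```bash
python3 -m handwheel '[{"translation":[0.005,0,-0.05],"roll":0,"claw":1},{"translation":[0.01,0,-0.1],"roll":0,"claw":1},{"translation":[0.005,0,-0.15],"roll":0,"claw":1},{"translation":[0.0,0,-0.2],"roll":0,"claw":1},{"translation":[0,0,-0.2],"roll":0,"claw":1}]'; python3 - <<'E'
from h import *
s=robot.observe(); print(s['force'],s['torque'])
p=wrist('w4'); print([(np.round(d['extent']).tolist(),d['confidence']) for d in vision.spot_in(p,'fallen_bottle')])
p=shot('scene','s2')
a=cv2.imread('pics/w4.png')[:,150:490]; b=cv2.imread('pics/s2.png')[140:350,150:410]; b=cv2.resize(b,(460,372)); o=np.zeros((480,800,3),np.uint8); o[:,:340]=a;o[:372,340:]=b; cv2.imwrite('pics/c4.png',o)
E
```

```text
clock: 5.37
tool_pos: [401.3, 144.2, 64.8]
orientation: [0.45, 0.893, 0.001, 0.001]
force: [0.9, 0.7, -1.4]
width: 24.0
grip_force: 30.0
[ 0.87112026  0.70775102 -1.37541147] [ 0.15453862 -0.08683926  0.00724158]
[([274.0, 217.0, 375.0, 478.0], 0.94)]
```

View pics/c4.png

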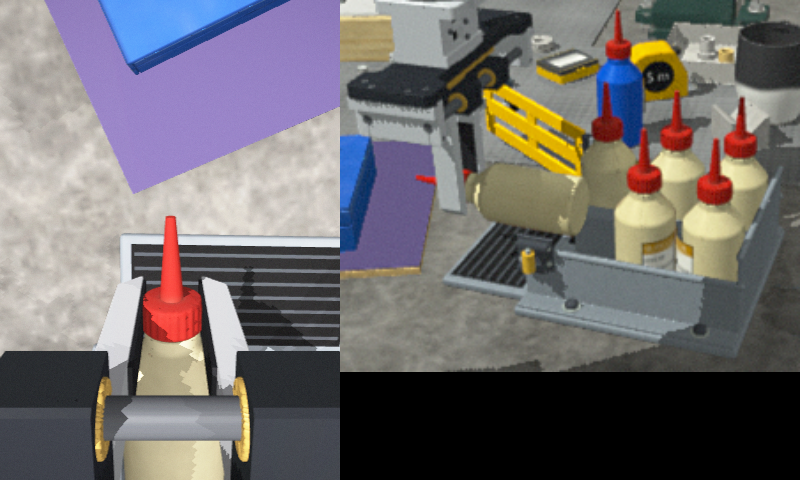

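The bottle is gripped and lifted but stays about level, so gravity won't swing it. I'll use the fixed front end of the divider as a stop. Pressing the low edge of the base against it while raising the gripper in an arc should pivot the bottle upright between the pads.

```bash
python3 - <<'E'
from h import *
P={n:shot(n) for n in('scene',)}
w=wrist()
print('box corner', [ (z,rack(onplane(w,(134+150,72),z)).round()) for z in (0,40,60)])
s=robot.observe(); print('tcp rack',rack(s['tool_pos']).round(1),s['tool_pos'])
# divider front end top from scene zoom, top-left corner ~(268,292)/3 ; body base in c4 right view
for uv in [(195+265/3,160+292/3),(195+285/3,160+290/3)]: print('div front top',rack(onplane(P['scene'],uv,55)).round(1))
# bottle in c4: base lower (580,232), base upper(588,172), shoulder top(505,165), lower (490,225) scale 460/260,372/210
sx,sy=260/460,210/372
import numpy as np
from scipy.optimize import least_squares
# fit tilt: silhouettes of axis : cap at grasp
g=np.array([*s['tool_pos'][:2],s['tool_pos'][2]+18.8]); ux=np.array([np.cos(Q[2]),np.sin(Q[2]),0])
for f in (0,.05,.1,.15,.2,.3):
    b=g+101*(np.cos(f)*ux+np.array([0,0,-np.sin(f)])); n=np.cos(f)*np.array([0,0,1])+np.sin(f)*ux
    q=proj(P['scene'],[b-24*n,b+24*n]); print(f,((q-[150,140])/[sx,sy]+[340,0]).round(),b.round())
E
```

```text
box corner [(0, array([-259.,  -56.])), (40, array([-255.,  -53.])), (60, array([-253.,  -51.]))]
tcp rack [-156.4  -36.6] [399.988732   143.97157797  62.6905493 ]
div front top [-70.   -5.4]
div front top [-61.2  -0.8]
0 [[579. 227.]
 [576. 174.]] [460.  63.  81.]
0.05 [[578. 232.]
 [578. 180.]] [460.  63.  76.]
0.1 [[576. 237.]
 [579. 186.]] [460.  63.  71.]
0.15 [[574. 241.]
 [580. 192.]] [460.  64.  66.]
0.2 [[572. 246.]
 [581. 198.]] [459.  65.  61.]
0.3 [[567. 255.]
 [581. 209.]] [458.  67.  52.]
```

```bash
python3 -m handwheel '[{"translation":[0.08,0,0],"roll":0,"claw":1},{"translation":[0.14,0,0],"roll":0,"claw":1},{"translation":[0.14,0.06,0.02],"roll":0,"claw":1},{"translation":[0.14,0.14,0.05],"roll":0,"claw":1},{"translation":[0.14,0.14,0.05],"roll":0,"claw":1}]'; python3 - <<'E'
from h import *
p=shot('scene','s3'); s=robot.observe(); print(rack(s['tool_pos']),s['tool_pos'],s['width'])
q=wrist('w5')
a=cv2.imread('pics/w5.png')[:,150:490]; b=cv2.imread('pics/s3.png')[140:350,150:410]; b=cv2.resize(b,(460,372)); o=np.zeros((480,800,3),np.uint8); o[:,:340]=a;o[:372,340:]=b; cv2.imwrite('pics/c5.png',o)
E
```

```text
clock: 6.03
tool_pos: [409.3, 194.8, 49.7]
orientation: [0.45, 0.893, 0.001, -0.0]
force: [-1.5, -1.2, -1.5]
width: 24.0
grip_force: 30.0
[-191.78152125   -0.34719387] [407.87470106 194.04331886  49.84869362] 24.55450605454469
```

View pics/c5.png

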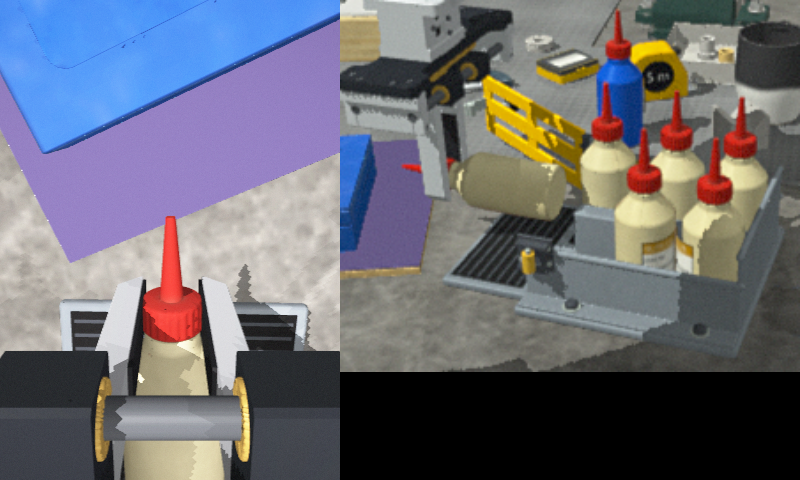

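```bash
python3 -m handwheel '[{"translation":[-0.03,0,0],"roll":0,"claw":1},{"translation":[-0.05,0,0],"roll":0,"claw":1},{"translation":[-0.07,0,0],"roll":0,"claw":1},{"translation":[-0.07,0,0],"roll":0,"claw":1}]'; python3 - <<'E'
from h import *
s=robot.observe(); print(rack(s['tool_pos']),s['force'],s['torque'])
E
python3 -m handwheel '[{"translation":[-0.015,0,-0.02],"roll":0,"claw":1},{"translation":[-0.03,0,-0.04],"roll":0,"claw":1},{"translation":[-0.03,0,-0.04],"roll":0,"claw":1}]'; python3 - <<'E'
from h import *
s=robot.observe(); print(rack(s['tool_pos']),s['force'],s['torque'])
E
```

```text
clock: 6.47
tool_pos: [417.7, 179.4, 51.0]
orientation: [0.45, 0.893, 0.001, -0.001]
force: [-6.1, 8.7, 1.1]
width: 23.7
grip_force: 30.0
[-174.16652854   -1.28113734] [-6.1006859   8.7282462   1.14213193] [2.16037006 1.44443361 0.01686545]
clock: 6.72
tool_pos: [421.4, 175.4, 61.8]
orientation: [0.449, 0.893, 0.002, -0.001]
force: [-16.0, 21.7, 5.6]
width: 24.3
grip_force: 36.4
[-168.70451086   -0.68836567] [-16.04320454  21.69471704   5.62406241] [5.09667641 3.76919553 0.0348121 ]
```

```bash
cat > tilt.py <<'E'
from h import *
a=np.linspace(0,2*np.pi,40)
def model(g,f,L=101):
    ux=np.array([np.cos(Q[2]),np.sin(Q[2]),0]);uy=np.array([-ux[1],ux[0],0]);uz=np.array([0,0,1.])
    ax=-np.cos(f)*ux+np.sin(f)*uz; n=np.sin(f)*ux+np.cos(f)*uz; b=g-L*ax
    return np.vstack([b+h*ax+r*(np.cos(t)*uy+np.sin(t)*n) for h,r in((0,24),(73,24),(96,12),(106,12),(110,4),(143,2)) for t in a])
s=robot.observe(); g=np.array(s['tool_pos'])+[0,0,18.8]
print('t',s['clock'],'rack',rack(g).round(1),'z',g[2].round(1),'F',np.round(s['force'],1),'w',s['width'])
for n in('scene','side'):
    p=shot(n,'t%s%d'%(n,s['clock']*100)); d=vision.spot_in(p,'fallen_bottle')
    for e in d[:3]: print(n,np.round(e['extent']),round(e['confidence'],2))
    for f in np.arange(0,1.7,.2):
        q=proj(p,model(g,f)); print('  %.1f'%f,np.r_[q.min(0),q.max(0)].round())
E
python3 tilt.py
```

```text
t 6.7167 rack [-168.7   -0.7] z 80.6 F [-16.   21.7   5.6] w 24.305029157388855
scene [195. 227. 288. 269.] 0.68
scene [211. 184. 400. 344.] 0.18
  0.0 [197. 219. 291. 257.]
  0.2 [197. 222. 291. 268.]
  0.4 [198. 218. 289. 277.]
  0.6 [200. 214. 286. 285.]
  0.8 [202. 211. 280. 291.]
  1.0 [206. 208. 273. 294.]
  1.2 [210. 207. 264. 296.]
  1.4 [212. 206. 253. 297.]
  1.6 [208. 206. 242. 296.]
side [245. 210. 286. 255.] 0.76
  0.0 [235. 206. 290. 251.]
  0.2 [235. 202. 289. 257.]
  0.4 [235. 200. 288. 262.]
  0.6 [235. 198. 286. 265.]
  0.8 [236. 196. 283. 266.]
  1.0 [238. 196. 279. 266.]
  1.2 [240. 196. 274. 266.]
  1.4 [239. 196. 269. 264.]
  1.6 [237. 198. 264. 260.]
```

```bash
python3 -m handwheel '[{"translation":[0.02,0,-0.05],"roll":0,"claw":1},{"translation":[-0.01,0,-0.08],"roll":0,"claw":1},{"translation":[-0.035,0,-0.125],"roll":0,"claw":1},{"translation":[-0.06,0,-0.155],"roll":0,"claw":1},{"translation":[-0.085,0,-0.19],"roll":0,"claw":1}]'; python3 tilt.py
```

```text
clock: 7.33
tool_pos: [435.5, 154.6, 108.9]
orientation: [0.451, 0.893, -0.0, 0.0]
force: [0.4, -0.4, -1.2]
width: 24.7
grip_force: 31.2
t 7.3333 rack [-143.6   -1.8] z 127.7 F [ 0.4 -0.4 -1.2] w 24.748063065027416
scene [208. 198. 305. 243.] 0.81
  0.0 [208. 192. 306. 231.]
  0.2 [208. 196. 305. 243.]
  0.4 [209. 192. 304. 253.]
  0.6 [211. 187. 300. 261.]
  0.8 [214. 184. 294. 267.]
  1.0 [217. 181. 286. 271.]
  1.2 [221. 179. 277. 273.]
  1.4 [223. 179. 266. 274.]
  1.6 [220. 179. 254. 273.]
side [248. 196. 297. 247.] 0.73
  0.0 [238. 192. 297. 239.]
  0.2 [238. 188. 296. 245.]
  0.4 [238. 185. 295. 250.]
  0.6 [239. 183. 293. 253.]
  0.8 [240. 182. 289. 255.]
  1.0 [242. 181. 285. 255.]
  1.2 [244. 181. 280. 255.]
  1.4 [243. 181. 274. 253.]
  1.6 [241. 183. 269. 250.]
```

```bash
python3 -m handwheel '[{"translation":[0.1,-0.005,0],"roll":0,"claw":1},{"translation":[0.16,-0.005,0.03],"roll":0,"claw":1},{"translation":[0.16,-0.005,0.127],"roll":0,"claw":1},{"translation":[0.16,-0.005,0.127],"roll":0,"claw":1},{"translation":[0.16,-0.005,0.127],"roll":0,"claw":1}]'; python3 tilt.py | grep -v '^  '
python3 -m handwheel '[{"translation":[-0.04,0,0],"roll":0,"claw":1},{"translation":[-0.06,0,0],"roll":0,"claw":1},{"translation":[-0.075,0,0],"roll":0,"claw":1},{"translation":[-0.085,0,0],"roll":0,"claw":1}]'; python3 tilt.py | grep -v '^  [01].[0268] '
```

```text
clock: 7.95
tool_pos: [409.5, 187.1, 76.0]
orientation: [0.45, 0.893, -0.001, -0.001]
force: [0.1, 0.6, -1.5]
width: 24.2
grip_force: 29.9
t 7.95 rack [-185.3   -3.2] z 94.8 F [ 0.1  0.6 -1.5] w 24.237567395440315
scene [184. 216. 280. 259.] 0.98
side [238. 199. 284. 248.] 0.81
clock: 8.48
tool_pos: [423.7, 169.3, 76.7]
orientation: [0.451, 0.893, 0.0, 0.0]
force: [-0.3, 1.1, -0.5]
width: 24.2
grip_force: 29.8
t 8.4833 rack [-162.5   -2.5] z 95.5 F [-0.3  1.1 -0.5] w 24.168609404540703
scene [198. 217. 291. 261.] 0.91
  0.4 [200. 210. 292. 270.]
  1.4 [214. 198. 256. 290.]
side [246. 204. 290. 257.] 0.92
  0.4 [235. 195. 289. 258.]
  1.4 [239. 192. 270. 260.]
```

```bash
python3 -m handwheel '[{"translation":[0.08,0,0],"roll":0,"claw":1},{"translation":[0.08,0,0.04],"roll":0,"claw":1},{"translation":[0.08,0,0.04],"roll":0,"claw":1}]'
python3 -m handwheel '[{"translation":[-0.04,0,0],"roll":0,"claw":1},{"translation":[-0.06,0,0],"roll":0,"claw":1},{"translation":[-0.075,0,0],"roll":0,"claw":1},{"translation":[-0.075,0,0],"roll":0,"claw":1}]'; python3 tilt.py | grep -v '^  [01].[068] '
```

```text
clock: 8.93
tool_pos: [410.3, 186.6, 65.7]
orientation: [0.449, 0.893, -0.0, -0.0]
force: [-0.6, -1.3, -2.6]
width: 24.0
grip_force: 29.9
clock: 9.27
tool_pos: [421.1, 173.7, 67.0]
orientation: [0.45, 0.893, 0.001, -0.002]
force: [-18.9, 22.0, 9.0]
width: 24.1
grip_force: 34.7
t 9.2667 rack [-167.6   -2. ] z 85.8 F [-18.9  22.    9. ] w 24.071980456685306
scene [195. 223. 288. 270.] 0.9
  0.2 [197. 220. 291. 265.]
  0.4 [198. 215. 289. 275.]
  1.2 [210. 204. 264. 294.]
  1.4 [212. 203. 253. 295.]
side [229. 177. 373. 342.] 0.69
side [246. 207. 288. 257.] 0.59
side [284. 172. 306. 218.] 0.29
  0.2 [234. 201. 289. 256.]
  0.4 [234. 198. 288. 260.]
  1.2 [239. 194. 274. 264.]
  1.4 [238. 195. 269. 262.]
```

```bash
python3 -m handwheel '[{"translation":[-0.01,0,-0.014],"roll":0,"claw":1},{"translation":[-0.02,0,-0.028],"roll":0,"claw":1},{"translation":[-0.03,0,-0.042],"roll":0,"claw":1},{"translation":[-0.04,0,-0.056],"roll":0,"claw":1}]'; python3 tilt.py | grep -v '^  [01].[028] '
```

```text
clock: 9.8
tool_pos: [425.9, 167.8, 81.5]
orientation: [0.449, 0.894, 0.002, -0.003]
force: [-31.1, 36.4, 22.8]
width: 24.2
grip_force: 41.4
t 9.8 rack [-160.    -1.6] z 100.3 F [-31.1  36.4  22.8] w 24.220830780508397
scene [198. 210. 291. 269.] 0.85
  0.4 [201. 207. 294. 267.]
  0.6 [203. 203. 290. 275.]
  1.4 [215. 195. 257. 288.]
  1.6 [212. 195. 246. 287.]
side [244. 202. 284. 258.] 0.69
  0.4 [235. 194. 290. 257.]
  0.6 [236. 192. 288. 260.]
  1.4 [240. 190. 271. 259.]
  1.6 [238. 191. 265. 256.]
```

```bash
python3 -m handwheel '[{"translation":[-0.003,0,-0.025],"roll":0,"claw":1},{"translation":[-0.015,0,-0.045],"roll":0,"claw":1},{"translation":[-0.03,0,-0.06],"roll":0,"claw":1},{"translation":[-0.04,0,-0.075],"roll":0,"claw":1},{"translation":[-0.05,0,-0.088],"roll":0,"claw":1}]'; python3 tilt.py | grep -v '^  [01].[02] '
```

```text
clock: 10.42
tool_pos: [435.1, 155.1, 103.7]
orientation: [0.45, 0.893, 0.001, -0.001]
force: [-15.2, 14.5, 14.6]
width: 23.9
grip_force: 36.2
t 10.4167 rack [-144.3   -1.9] z 122.5 F [-15.2  14.5  14.6] w 23.90697473013799
scene [213. 194. 298. 268.] 0.79
  0.4 [209. 195. 303. 256.]
  0.6 [211. 191. 300. 264.]
  0.8 [214. 187. 294. 270.]
  1.4 [223. 182. 266. 277.]
  1.6 [220. 182. 254. 276.]
side [246. 196. 291. 255.] 0.93
  0.4 [238. 188. 295. 252.]
  0.6 [239. 185. 293. 255.]
  0.8 [240. 184. 289. 257.]
  1.4 [243. 184. 274. 255.]
  1.6 [241. 185. 269. 252.]
```

```bash
python3 -m handwheel '[{"translation":[0.03,0,0],"roll":0,"claw":1},{"translation":[0.03,-0.024,0],"roll":0,"claw":1},{"translation":[0,-0.024,-0.01],"roll":0,"claw":1},{"translation":[-0.03,-0.024,-0.027],"roll":0,"claw":1},{"translation":[-0.06,-0.024,-0.043],"roll":0,"claw":1}]'; python3 tilt.py | grep -v '^  [01].[02] '
```

```text
clock: 11.03
tool_pos: [438.6, 139.3, 114.6]
orientation: [0.45, 0.893, 0.001, -0.002]
force: [-29.6, 21.7, 40.1]
width: 24.6
grip_force: 40.9
t 11.0333 rack [-129.5   -8.5] z 133.4 F [-29.6  21.7  40.1] w 24.594717207394776
scene [242. 197. 301. 270.] 0.72
  0.4 [215. 191. 311. 253.]
  0.6 [217. 187. 307. 261.]
  0.8 [220. 183. 301. 267.]
  1.4 [230. 178. 273. 275.]
  1.6 [226. 178. 261. 274.]
  0.4 [239. 187. 297. 253.]
  0.6 [240. 185. 295. 257.]
  0.8 [241. 183. 291. 258.]
  1.4 [244. 183. 276. 256.]
  1.6 [242. 185. 270. 253.]
```

```bash
python3 -m handwheel '[{"translation":[0.1,0,0],"roll":0,"claw":1},{"translation":[0.17,0.01,0],"roll":0,"claw":1},{"translation":[0.18,0.024,0.08],"roll":0,"claw":1},{"translation":[0.18,0.024,0.125],"roll":0,"claw":1},{"translation":[0.18,0.024,0.125],"roll":0,"claw":1}]'; python3 tilt.py | grep -v '^  [01].[02] '
```

```text
clock: 11.65
tool_pos: [417.4, 175.6, 80.3]
orientation: [0.451, 0.893, -0.001, -0.001]
force: [-0.2, -0.4, -1.8]
width: 24.0
grip_force: 31.1
t 11.65 rack [-171.3   -3.8] z 99.1 F [-0.2 -0.4 -1.8] w 23.950781445683283
scene [220. 212. 279. 278.] 0.59
  0.4 [194. 208. 286. 267.]
  0.6 [196. 204. 283. 275.]
  0.8 [198. 200. 277. 281.]
  1.4 [208. 195. 250. 288.]
  1.6 [204. 196. 239. 287.]
side [239. 200. 282. 257.] 0.96
  0.4 [231. 192. 286. 255.]
  0.6 [232. 190. 284. 258.]
  0.8 [233. 189. 280. 259.]
  1.4 [236. 188. 267. 257.]
  1.6 [234. 190. 261. 254.]
```

```bash
python3 -m handwheel '[{"translation":[-0.03,-0.02,-0.096],"roll":0,"claw":1},{"translation":[-0.08,-0.02,-0.096],"roll":0,"claw":1},{"translation":[-0.12,-0.02,-0.096],"roll":0,"claw":1},{"translation":[-0.145,-0.02,-0.11],"roll":0,"claw":1},{"translation":[-0.165,-0.02,-0.125],"roll":0,"claw":1}]'; python3 tilt.py | grep -v '^  [01].[02] '
python3 -m handwheel '[{"translation":[-0.015,0,-0.01],"roll":0,"claw":1},{"translation":[-0.03,0,-0.018],"roll":0,"claw":1},{"translation":[-0.045,0,-0.026],"roll":0,"claw":1}]'; python3 tilt.py | grep -v '^  [01].[02] '
```

```text
clock: 12.27
tool_pos: [437.6, 141.9, 113.6]
orientation: [0.45, 0.893, 0.0, -0.001]
force: [-11.2, 11.0, 8.8]
width: 23.5
grip_force: 38.6
t 12.2667 rack [-132.2   -7.7] z 132.4 F [-11.2  11.    8.8] w 23.49776270122311
scene [240. 197. 299. 268.] 0.9
  0.4 [214. 191. 310. 253.]
  0.6 [216. 187. 306. 261.]
  0.8 [219. 183. 300. 267.]
  1.4 [228. 178. 271. 275.]
  1.6 [224. 178. 259. 274.]
side [227. 169. 377. 345.] 0.73
side [250. 190. 286. 258.] 0.59
  0.4 [239. 187. 297. 253.]
  0.6 [240. 185. 294. 256.]
  0.8 [241. 183. 291. 258.]
  1.4 [243. 183. 275. 255.]
  1.6 [241. 184. 269. 252.]
clock: 12.72
tool_pos: [444.5, 133.7, 120.6]
orientation: [0.45, 0.893, 0.001, -0.001]
force: [-14.4, 10.8, 27.1]
width: 20.8
grip_force: 31.5
t 12.7167 rack [-121.5   -7.1] z 139.4 F [-14.4  10.8  27.1] w 20.799339929785408
scene [248. 188. 301. 270.] 0.89
scene [363. 195. 394. 268.] 0.5
  0.4 [220. 187. 317. 250.]
  0.6 [222. 183. 313. 258.]
  0.8 [225. 179. 307. 264.]
  1.4 [235. 174. 278. 271.]
  1.6 [231. 174. 266. 271.]
side [257. 186. 286. 260.] 0.86
  0.4 [242. 186. 301. 253.]
  0.6 [243. 184. 298. 256.]
  0.8 [244. 182. 294. 258.]
  1.4 [247. 182. 279. 255.]
  1.6 [245. 183. 273. 252.]
```

```bash
python3 - <<'E'
from h import *
wrist('w6'); shot('scene','s6'); shot('side','d6')
a=cv2.imread('pics/w6.png')[150:480,210:430]; a=cv2.resize(a,(400,600)); b=cv2.resize(cv2.imread('pics/s6.png')[150:300,190:323],(400,451))[:300]; b=cv2.resize(cv2.imread('pics/s6.png')[150:300,190:390],(400,300)); c=cv2.resize(cv2.imread('pics/d6.png')[150:300,190:390],(400,300)); cv2.imwrite('pics/c6.png',np.hstack([a,np.vstack([b,c])]))
E
```

```text
(no output)
```

View pics/c6.png

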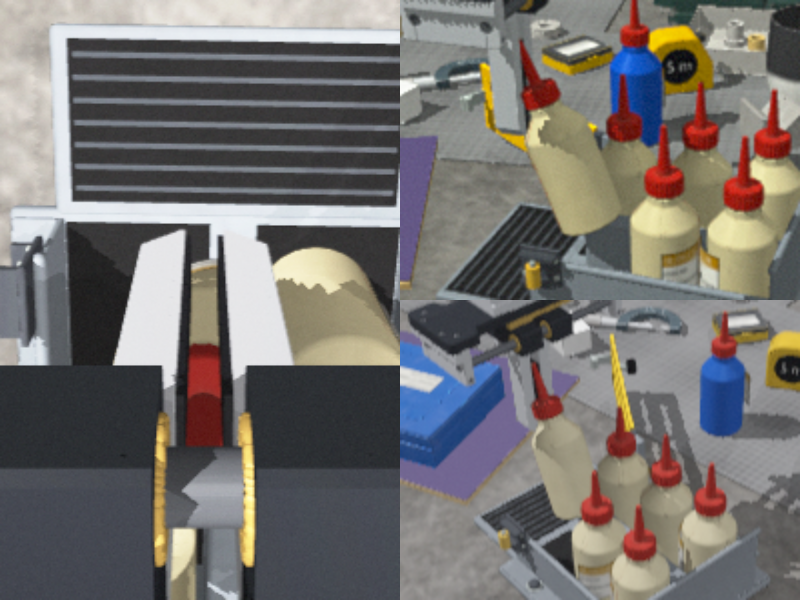

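Bottle is now tilted about 65–70°, with its base on the divider edge (cap near (540,95) in the scene inset), and gripped off-centre. I'll back off slowly, lower it, and finish the rotation by pressing the upper edge of the base on the divider's vertical end. That also pushes the cap back into the grip.

```bash
python3 -m handwheel '[{"translation":[0.02,0,-0.02],"roll":0,"claw":1},{"translation":[0.06,0,-0.02],"roll":0,"claw":1},{"translation":[0.1,0.01,-0.02],"roll":0,"claw":1},{"translation":[0.14,0.02,-0.02],"roll":0,"claw":1},{"translation":[0.18,0.03,-0.02],"roll":0,"claw":1}]'; python3 tilt.py | grep -v '^  0.[0246] '
```

```text
clock: 13.48
tool_pos: [423.8, 173.8, 124.8]
orientation: [0.45, 0.893, -0.0, -0.0]
force: [0.7, -0.3, -1.7]
width: 6.5
grip_force: 30.2
t 13.4833 rack [-166.     0.3] z 143.6 F [ 0.7 -0.3 -1.7] w 6.463104122360502
scene [224. 171. 274. 260.] 0.95
  0.8 [199. 171. 280. 255.]
  1.0 [203. 169. 272. 259.]
  1.2 [207. 167. 263. 261.]
  1.4 [209. 166. 252. 262.]
  1.6 [205. 166. 241. 261.]
side [293. 255. 329. 312.] 0.21
  0.8 [233. 169. 282. 242.]
  1.0 [235. 168. 278. 243.]
  1.2 [237. 168. 273. 243.]
  1.4 [236. 169. 268. 241.]
  1.6 [234. 170. 262. 238.]
```

```bash
cat > fit2.py <<'E'
import contextlib,io
with contextlib.redirect_stdout(io.StringIO()):
    from tilt import *
from scipy.optimize import least_squares
print(s['clock'],rack(g).round(1),g[2].round(1),'w',round(s['width'],1),'F',np.round(s['force'],1))
ps=[]
for n in('scene','side'):
    p=shot(n)
    for e in vision.spot_in(p,'fallen_bottle')[:2]: print(n,np.round(e['extent']),round(e['confidence'],2))
    ps.append((p,vision.spot_in(p,'fallen_bottle')))
E0=ps[0][1][0]['extent']
def ext(x,p): 
    q=proj(p,model(g+x[2]*np.array([np.cos(Q[2]),np.sin(Q[2]),0]),x[1],x[0])); return np.r_[q.min(0),q.max(0)]
best=None
for f0 in(.9,1.2,1.5):
  for L0 in(105,120):
    r=least_squares(lambda x:np.r_[ext(x,ps[0][0])-E0, x[2]/4],[L0,f0,0],diff_step=1e-3)
    if best is None or r.cost<best.cost: best=r
print('L,phi,dx',best.x.round(2),'res',best.fun.round(1)); m=model(g+best.x[2]*np.array([np.cos(Q[2]),np.sin(Q[2]),0]),best.x[1],best.x[0])
print('lowest z',m[:,2].min().round(1),'base centre rack',rack(m[:40].mean(0)).round(1))
E
python3 fit2.py
```

```text
13.6833 [-1.65e+02  1.00e-01] 143.6 w 6.8 F [ 0.  -0.9 -0.7]
scene [222. 169. 277. 259.] 0.66
scene [244. 191. 290. 247.] 0.42
side [246. 172. 278. 245.] 0.92
L,phi,dx [98.24  1.18 21.36] res [-2.1 -1.7 -0.3  3.1  5.3]
lowest z 43.7 base centre rack [-106.     0.7]
```

```bash
python3 -m handwheel '[{"translation":[0,0,0.04],"roll":0,"claw":1},{"translation":[0,0,0.08],"roll":0,"claw":1},{"translation":[0,0,0.11],"roll":0,"claw":1},{"translation":[0,0,0.12],"roll":0,"claw":1},{"translation":[0,0,0.12],"roll":0,"claw":1}]'; python3 fit2.py
```

```text
clock: 14.6
tool_pos: [423.8, 172.7, 93.9]
orientation: [0.45, 0.893, -0.0, -0.001]
force: [-0.2, 0.2, -2.2]
width: 6.9
grip_force: 30.1
14.6 [-165.2   -0.4] 112.7 w 6.9 F [-0.2  0.2 -2.2]
scene [226. 186. 275. 277.] 0.8
side [246. 184. 282. 258.] 0.96
L,phi,dx [96.05  1.26 23.5 ] res [-1.8 -0.6 -0.8  1.8  5.9]
lowest z 13.9 base centre rack [-112.2    0.2]
```

```bash
python3 -m handwheel '[{"translation":[-0.02,0,0.01],"roll":0,"claw":1},{"translation":[-0.04,0,0.014],"roll":0,"claw":1},{"translation":[-0.06,0,0.014],"roll":0,"claw":1},{"translation":[-0.08,0,0.014],"roll":0,"claw":1},{"translation":[-0.1,0,0.014],"roll":0,"claw":1}]'; python3 fit2.py
```

```text
clock: 15.52
tool_pos: [437.8, 157.0, 92.2]
orientation: [0.449, 0.893, 0.002, -0.002]
force: [-34.0, 43.5, 36.5]
width: 6.5
grip_force: 69.4
15.5167 [-144.2    1.5] 111.0 w 6.5 F [-34.   43.5  36.5]
scene [251. 194. 283. 283.] 0.64
side [260. 203. 287. 268.] 0.67
side [227. 175. 371. 345.] 0.37
L,phi,dx [102.42   1.44  33.83] res [-5.5 -2.2  1.8  3.4  8.5]
lowest z 6.3 base centre rack [-97.3   2.1]
```

```bash
python3 -m handwheel '[{"translation":[0.01,0,-0.008],"roll":0,"claw":1},{"translation":[0.02,0,-0.015],"roll":0,"claw":1},{"translation":[0.02,0,-0.015],"roll":0,"claw":1}]'; python3 fit2.py; python3 - <<'E'
from h import *
wrist('w7'); shot('scene','s7'); shot('side','d7')
a=cv2.imread('pics/w7.png')[150:480,210:430]; a=cv2.resize(a,(400,600)); b=cv2.resize(cv2.imread('pics/s7.png')[150:300,190:390],(400,300)); c=cv2.resize(cv2.imread('pics/d7.png')[160:310,190:390],(400,300)); cv2.imwrite('pics/c7.png',np.hstack([a,np.vstack([b,c])]))
E
```

```text
clock: 16.27
tool_pos: [436.1, 157.1, 95.5]
orientation: [0.45, 0.893, 0.0, 0.0]
force: [-0.4, 0.3, -0.1]
width: 0.4
grip_force: 0.0
16.2667 [-145.3    0.2] 114.3 w 0.4 F [-0.4  0.3 -0.1]
scene [252. 194. 282. 284.] 0.94
side [258. 203. 287. 268.] 0.91
side [278. 238. 302. 300.] 0.41
L,phi,dx [105.76   1.49  38.21] res [-6.  -1.8  1.9  2.9  9.6]
lowest z 6.9 base centre rack [-98.3   0.8]
```

View pics/c7.png

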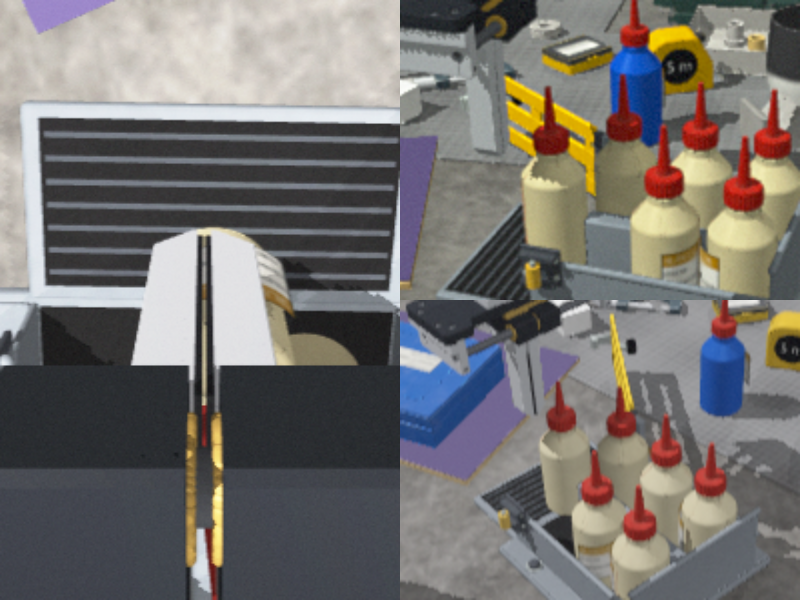

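Bottle now stands upright and free on the apron just in front of the divider (scene inset (555,180), side inset (565,460)). The other bottles are undisturbed. I'll raise the gripper, open it, and regrasp by the cap.

```bash
python3 -m handwheel '[{"translation":[0.08,0,-0.08],"roll":0,"claw":1},{"translation":[0.1,0,-0.2],"roll":0,"claw":1},{"translation":[0.1,0,-0.35],"roll":0,"claw":0.4},{"translation":[0.1,0,-0.45],"roll":0,"claw":0.4},{"translation":[0.1,0,-0.45],"roll":0,"claw":0.4}]'
python3 -m handwheel '[{"translation":[0,0,0],"roll":0,"claw":0.4},{"translation":[0,0,0],"roll":0,"claw":0.4},{"translation":[0,0,0],"roll":0,"claw":0.4},{"translation":[0,0,0],"roll":0,"claw":0.4},{"translation":[0,0,0],"roll":0,"claw":0.4}]'
cat > caps.py <<'E'
# triangulate all red caps from scene+side(+wrist): spot nozzle tips by colour
from h import *
def reds(p):
    f=cv2.cvtColor(p['frame'],cv2.COLOR_RGB2HSV); m=(((f[...,0]<8)|(f[...,0]>172))&(f[...,1]>150)&(f[...,2]>60)).astype(np.uint8)
    n,l,st,c=cv2.connectedComponentsWithStats(m); out=[]
    for i in range(1,n):
        if st[i,4]>60:
            r=np.where(l==i); t=r[0].min(); tx=r[1][r[0]<=t+1].mean(); out.append((tx,t,st[i].tolist()))
    return out
if __name__=='__main__':
    s=robot.observe(); print(rack(s['tool_pos']).round(1),s['tool_pos'][2])
    for n in('scene','side'):
        p=shot(n)
        for tx,t,st in reds(p): print(n,round(tx,1),t,st,'rack@150',rack(onplane(p,(tx,t),150)).round(1))
    p=wrist()
    for tx,t,st in reds(p): print('wrist',round(tx,1),t,st,'c@z114',rack(onplane(p,(st[0]+st[2]/2,st[1]+st[3]/2),114)).round(1))
    for e in vision.spot_in(p,'bottle_1'): print(np.round(e['extent']),round(e['confidence'],2))
E
python3 caps.py
```

```text
clock: 17.33
tool_pos: [423.1, 177.8, 211.9]
orientation: [0.45, 0.893, 0.002, 0.002]
force: [0.3, 0.6, 0.0]
width: 17.7
grip_force: 0.0
clock: 17.75
tool_pos: [421.1, 176.6, 207.0]
orientation: [0.45, 0.893, -0.0, -0.001]
force: [0.4, 0.2, -0.0]
width: 50.6
grip_force: 0.0
[-169.9   -0.2] 206.98784701117896
scene 306.5 146 [300, 146, 14, 27, 184] rack@150 [-106.4  216.3]
scene 300.5 188 [293, 188, 18, 33, 273] rack@150 [-55.3  38. ]
scene 339.5 191 [331, 191, 18, 34, 307] rack@150 [ 2.3 43. ]
scene 263.7 193 [256, 193, 18, 34, 283] rack@150 [-100.2    6.7]
scene 376.5 195 [367, 195, 18, 34, 313] rack@150 [56.3 43.6]
scene 321.2 213 [312, 213, 19, 36, 352] rack@150 [ -1.4 -33.3]
scene 362.0 218 [352, 218, 20, 38, 372] rack@150 [ 53.9 -32.9]
side 352.0 156 [346, 156, 12, 23, 139] rack@150 [-105.4  225.5]
side 268.5 201 [264, 201, 14, 25, 183] rack@150 [-98.6   4.7]
side 299.5 204 [294, 204, 14, 25, 178] rack@150 [-53.3  39.2]
side 322.5 218 [315, 218, 16, 25, 205] rack@150 [ 4.4 41.5]
side 345.5 232 [337, 232, 16, 26, 225] rack@150 [57.6 43.5]
side 286.5 235 [281, 235, 15, 28, 226] rack@150 [ -2.9 -31.9]
side 308.5 253 [302, 253, 16, 27, 245] rack@150 [ 54.4 -34.6]
wrist 632.2 294 [612, 294, 28, 38, 845] c@z114 [-111.8  218.6]
wrist 327.0 313 [309, 313, 37, 54, 1234] c@z114 [-91.2   3.9]
wrist 372.8 365 [356, 365, 36, 31, 928] c@z114 [-56.7  39. ]
wrist 279.0 441 [262, 441, 34, 39, 727] c@z114 [ 17.4 -35.4]
wrist 373.0 441 [357, 441, 34, 39, 829] c@z114 [17.8 41.1]
[341. 438. 398. 480.] 0.96
[256. 350. 311. 480.] 0.86
[337. 300. 397. 399.] 0.74
[336. 366. 390. 480.] 0.73
[536. 244. 639. 335.] 0.6
```

```bash
python3 -m handwheel '[{"translation":[-0.14,0.019,0],"roll":0,"claw":0.4},{"translation":[-0.284,0.019,0.05],"roll":0,"claw":0.4},{"translation":[-0.284,0.019,0.1],"roll":0,"claw":0.4},{"translation":[-0.284,0.019,0.1],"roll":0,"claw":0.4},{"translation":[-0.284,0.019,0.1],"roll":0,"claw":0.4}]'; python3 - <<'E'
from h import *
from caps import reds
s=robot.observe(); print(rack(s['tool_pos']),s['tool_pos'][2],s['width'])
p=wrist('w8')
for b in reds(p): print(b)
for x in(-104,-99,-94): # predicted cap ring & nozzle tip
    c=np.array([[*world([x+12.5*np.cos(t),4.5+12.5*np.sin(t)]),z] for z in(104,114) for t in np.linspace(0,6.28,24)]+[[*world([x,4.5]),150]])
    q=proj(p,c); print(x,q.min(0).round(),q.max(0).round(),'tip',q[-1].round())
E
```

```text
clock: 18.37
tool_pos: [466.9, 122.8, 182.4]
orientation: [0.45, 0.893, -0.0, -0.001]
force: [-0.2, 1.4, -0.1]
width: 56.4
grip_force: 0.0
[-99.35908203   4.28777665] 182.38070883679595 56.36010086163765
(np.float64(320.85), np.int64(229), [300, 229, 42, 49, 1499])
(np.float64(373.35), np.int64(293), [354, 293, 35, 59, 1257])
(np.float64(267.0), np.int64(365), [246, 365, 40, 31, 1013])
(np.float64(374.17391304347825), np.int64(370), [356, 370, 39, 26, 795])
(np.float64(268.5), np.int64(441), [249, 441, 38, 39, 1080])
(np.float64(373.74603174603175), np.int64(441), [357, 441, 37, 39, 1120])
-104 [302. 218.] [342. 260.] tip [322. 260.]
-99 [302. 226.] [342. 269.] tip [322. 269.]
-94 [302. 233.] [342. 278.] tip [322. 278.]
```

```bash
python3 -m handwheel '[{"translation":[-0.01,0,0.1],"roll":0,"claw":0.4},{"translation":[-0.01,0,0.2],"roll":0,"claw":0.4},{"translation":[-0.01,0,0.3],"roll":0,"claw":0.4},{"translation":[-0.01,0,0.365],"roll":0,"claw":0.4},{"translation":[-0.01,0,0.365],"roll":0,"claw":0.5}]'
python3 -m handwheel '[{"translation":[0,0,0],"roll":0,"claw":1},{"translation":[0,0,0],"roll":0,"claw":1},{"translation":[0,0,0],"roll":0,"claw":1},{"translation":[0,0,0],"roll":0,"claw":1},{"translation":[0,0,0],"roll":0,"claw":1}]'
python3 -m handwheel '[{"translation":[0,0,0],"roll":0,"claw":1},{"translation":[0,0,0],"roll":0,"claw":1}]'; python3 caps.py
```

```text
clock: 18.83
tool_pos: [467.4, 120.9, 89.7]
orientation: [0.45, 0.893, -0.001, -0.001]
force: [-0.3, 0.1, 0.0]
width: 52.6
grip_force: 0.0
clock: 19.25
tool_pos: [469.3, 120.2, 92.8]
orientation: [0.45, 0.893, -0.0, 0.001]
force: [-4.1, -3.2, 9.8]
width: 32.0
grip_force: 28.6
clock: 19.42
tool_pos: [469.3, 120.2, 92.7]
orientation: [0.45, 0.893, -0.0, 0.001]
force: [-4.5, -3.7, 9.9]
width: 31.9
grip_force: 28.6
[-95.9   4.6] 92.7483978691807
scene 306.5 146 [300, 146, 14, 27, 185] rack@150 [-106.4  216.3]
scene 300.5 188 [294, 188, 17, 33, 269] rack@150 [-55.3  38. ]
scene 339.7 191 [331, 191, 18, 34, 295] rack@150 [ 2.5 43. ]
scene 376.5 195 [367, 195, 18, 34, 302] rack@150 [56.3 43.6]
scene 268.0 205 [268, 205, 8, 21, 98] rack@150 [-78.8 -29.3]
scene 321.2 213 [312, 213, 20, 36, 368] rack@150 [ -1.4 -33.3]
scene 362.0 218 [352, 218, 20, 38, 366] rack@150 [ 53.9 -32.9]
side 352.0 156 [346, 156, 12, 23, 139] rack@150 [-105.4  225.5]
side 269.5 201 [267, 201, 12, 24, 164] rack@150 [-97.4   6. ]
side 299.5 204 [294, 204, 14, 25, 179] rack@150 [-53.3  39.2]
side 322.5 218 [316, 218, 15, 25, 200] rack@150 [ 4.4 41.5]
side 345.5 232 [337, 232, 16, 26, 223] rack@150 [57.6 43.5]
side 286.5 235 [281, 235, 15, 28, 226] rack@150 [ -2.9 -31.9]
side 308.5 253 [302, 253, 16, 27, 245] rack@150 [ 54.4 -34.6]
wrist 322.3 277 [291, 277, 64, 97, 3852] c@z114 [-90.4   5.2]
wrist 258.3 467 [255, 467, 14, 13, 122] c@z114 [-12.9 -24.1]
wrist 385.4 470 [373, 470, 16, 10, 105] c@z114 [-11.6  32.3]
[628. 198. 640. 251.] 0.77
[155.   3. 639. 479.] 0.71
[275. 442. 301. 479.] 0.65
[337. 271. 433. 398.] 0.61
[256. 345. 303. 480.] 0.58
[342. 443. 359. 480.] 0.51
```

```bash
python3 -m handwheel '[{"translation":[0,0,0],"roll":0,"claw":0.45},{"translation":[0,0,0],"roll":0,"claw":0.45},{"translation":[0,0,-0.03],"roll":0,"claw":0.55},{"translation":[0,0,-0.057],"roll":0,"claw":0.7},{"translation":[0,0,-0.057],"roll":0,"claw":1}]'
python3 -m handwheel '[{"translation":[0,0,0],"roll":0,"claw":1},{"translation":[0,0,0],"roll":0,"claw":1},{"translation":[0,0,0],"roll":0,"claw":1},{"translation":[0,0,0],"roll":0,"claw":1},{"translation":[0,0,0],"roll":0,"claw":1}]';python3 go.py 400 143 100
```

```text
clock: 20.03
tool_pos: [469.8, 120.7, 107.4]
orientation: [0.45, 0.893, 0.001, 0.001]
force: [0.0, 0.5, 1.4]
width: 32.1
grip_force: 0.0
clock: 20.45
tool_pos: [469.4, 120.4, 106.1]
orientation: [0.45, 0.893, 0.0, 0.0]
force: [-2.2, -2.4, 14.0]
width: 23.8
grip_force: 30.1
t 20.45 pos [469.4 120.4 106.1] zdir [ 0.001 -0.    -1.   ] ytool yaw 0.6366 w 23.8 F [-2.2 -2.4 14. ] j [ 0.36  0.41 -0.8   2.03  0.38  0.86 -0.02]
shift [ 0.2376 -0.1694  0.0242]
axes: rackx [-1.     0.005  0.001] racky [0.005 1.    0.001]
```

```bash
python3 -m handwheel '[{"translation":[0,0,-0.02],"roll":0,"claw":1},{"translation":[0,0,-0.04],"roll":0,"claw":1},{"translation":[0.02,0,-0.04],"roll":0,"claw":1},{"translation":[0.02,0,-0.04],"roll":0,"claw":1},{"translation":[0.02,0,-0.04],"roll":0,"claw":1}]'; python3 caps.py | grep -v rack; python3 - <<'E'
from h import *
for n in('scene','side'):
    p=shot(n); print(n,[(np.round(e['extent']).tolist(),round(e['confidence'],2)) for e in vision.spot_in(p,'bottle_1')], [(np.round(e['extent']).tolist(),round(e['confidence'],2)) for e in vision.spot_in(p,'fallen_bottle')][:2])
print(rack(robot.observe()['tool_pos']))
E
```

```text
clock: 20.87
tool_pos: [465.7, 124.6, 115.5]
orientation: [0.45, 0.893, -0.0, -0.0]
force: [0.4, 0.3, -1.6]
width: 24.0
grip_force: 30.0
[-101.5    4.4] 115.54911328368406
wrist 321.9 265 [295, 265, 55, 84, 3146] c@z114 [-93.5   4.8]
wrist 368.7 452 [364, 452, 10, 28, 180] c@z114 [ 0.1 29.3]
wrist 274.0 454 [271, 454, 5, 26, 67] c@z114 [  0.5 -22. ]
[343. 443. 367. 480.] 0.97
[275. 443. 301. 480.] 0.85
[602. 188. 640. 259.] 0.85
[335. 268. 424. 374.] 0.8
[242. 341. 304. 479.] 0.58
[337. 358. 374. 479.] 0.56
scene [([297.0, 152.0, 323.0, 223.0], 0.93), ([364.0, 197.0, 393.0, 265.0], 0.72), ([290.0, 189.0, 317.0, 257.0], 0.7), ([338.0, 218.0, 382.0, 299.0], 0.65)] [([247.0, 206.0, 283.0, 281.0], 0.65)]
side [([327.0, 235.0, 360.0, 288.0], 0.88), ([290.0, 206.0, 316.0, 263.0], 0.79), ([338.0, 158.0, 364.0, 221.0], 0.74), ([278.0, 235.0, 306.0, 303.0], 0.63)] [([258.0, 194.0, 283.0, 262.0], 0.59)]
[-101.17936083    4.49832418]
```

```bash
python3 -m handwheel '[{"translation":[0.015,-0.04,0],"roll":0,"claw":1},{"translation":[0.015,-0.08,0],"roll":0,"claw":1},{"translation":[0.015,-0.12,0],"roll":0,"claw":1},{"translation":[0.015,-0.158,0],"roll":0,"claw":1},{"translation":[0.015,-0.158,0],"roll":0,"claw":1}]'
python3 - <<'E'
from h import *
from caps import reds
s=robot.observe(); print(rack(s['tool_pos']),s['force'])
p=wrist('w9'); g=cv2.cvtColor(p['frame'],cv2.COLOR_RGB2GRAY)
# lane walls: look at predicted pixels of divider right face / right wall inner face top edge (z 55) ahead of bottle
for x in(-70,-40):
    q=proj(p,[[*world([x,y]),51] for y in(-90,-69,-34,-9,9)]).round(); print(x,q.tolist())
r=int(proj(p,[[*world([-60,-34]),51]])[0][1]); print(r)
for rr in(r-25,r,r+20): 
    if rr<480: print(rr,[int(v) for v in g[rr,150:500:5]])
E
```

```text
clock: 21.78
tool_pos: [430.3, 102.3, 115.5]
orientation: [0.451, 0.893, -0.001, 0.0]
force: [0.3, -0.0, -2.1]
width: 23.9
grip_force: 30.0
[-104.81564855  -37.30189887] [ 0.34004591 -0.0314668  -2.07935381]
-70 [[240.0, 302.0], [272.0, 302.0], [327.0, 302.0], [366.0, 302.0], [395.0, 301.0]]
-40 [[242.0, 344.0], [274.0, 344.0], [327.0, 344.0], [365.0, 343.0], [393.0, 343.0]]
316
291 [107, 100, 98, 107, 122, 115, 104, 101, 94, 158, 175, 166, 156, 155, 169, 161, 171, 172, 176, 239, 239, 116, 121, 187, 227, 227, 226, 227, 186, 103, 141, 138, 139, 142, 146, 149, 137, 138, 134, 138, 40, 226, 225, 227, 226, 227, 90, 92, 91, 96, 122, 119, 235, 236, 234, 233, 229, 230, 225, 223, 196, 171, 51, 49, 118, 135, 135, 133, 135, 127]
316 [99, 101, 112, 108, 106, 103, 102, 100, 99, 182, 166, 169, 179, 173, 159, 179, 189, 190, 178, 192, 190, 129, 227, 226, 226, 227, 227, 208, 31, 20, 86, 85, 86, 104, 108, 95, 56, 87, 89, 78, 31, 34, 227, 226, 227, 227, 225, 226, 136, 138, 113, 117, 118, 120, 121, 120, 124, 237, 234, 241, 249, 250, 249, 244, 225, 190, 84, 132, 134, 203]
336 [105, 124, 138, 128, 119, 128, 130, 116, 121, 111, 173, 147, 166, 158, 172, 185, 187, 185, 194, 193, 226, 226, 225, 226, 224, 224, 225, 23, 27, 31, 33, 28, 30, 30, 106, 88, 66, 51, 50, 54, 37, 30, 33, 226, 225, 226, 225, 219, 226, 133, 29, 111, 114, 115, 141, 149, 157, 157, 163, 254, 254, 253, 253, 253, 252, 250, 249, 246, 242, 135]
```

```bash
python3 -m handwheel '[{"translation":[-0.03,0.006,0],"roll":0,"claw":1},{"translation":[-0.06,0.006,0],"roll":0,"claw":1},{"translation":[-0.09,0.006,0],"roll":0,"claw":1},{"translation":[-0.12,0.006,0],"roll":0,"claw":1}]'
python3 -m handwheel '[{"translation":[-0.02,0,0],"roll":0,"claw":1},{"translation":[-0.05,0,0],"roll":0,"claw":1},{"translation":[-0.075,0,0],"roll":0,"claw":1},{"translation":[-0.075,0,0],"roll":0,"claw":1}]'; python3 caps.py
```

```text
clock: 22.17
tool_pos: [451.8, 80.0, 115.5]
orientation: [0.45, 0.893, 0.0, -0.0]
force: [0.5, 0.2, -1.4]
width: 23.9
grip_force: 30.0
clock: 22.5
tool_pos: [462.9, 64.5, 115.5]
orientation: [0.451, 0.893, 0.0, -0.0]
force: [-0.4, 0.5, -1.2]
width: 23.7
grip_force: 30.0
[-55.1 -33.8] 115.52425545773255
scene 307.5 161 [300, 161, 14, 12, 138] rack@150 [-81.1 146.2]
scene 300.7 187 [296, 187, 15, 34, 251] rack@150 [-56.3  41.6]
scene 340.0 191 [331, 191, 18, 34, 293] rack@150 [ 3.  43.2]
scene 376.7 195 [368, 195, 17, 34, 286] rack@150 [56.5 43.7]
scene 321.5 213 [312, 213, 20, 36, 345] rack@150 [ -1.  -33.2]
scene 362.0 218 [352, 218, 20, 38, 372] rack@150 [ 53.9 -32.9]
scene 287.3 221 [286, 221, 6, 15, 64] rack@150 [-36.3 -67.7]
side 352.3 156 [346, 156, 12, 23, 140] rack@150 [-104.9  226. ]
side 299.5 204 [294, 204, 14, 25, 183] rack@150 [-53.3  39.2]
side 265.3 215 [264, 215, 11, 26, 155] rack@150 [-69.6 -24.6]
side 322.5 218 [316, 218, 15, 25, 198] rack@150 [ 4.4 41.5]
side 345.5 232 [338, 232, 15, 26, 217] rack@150 [57.6 43.5]
side 286.5 236 [281, 236, 15, 27, 220] rack@150 [ -0.9 -33.5]
side 308.5 253 [302, 253, 16, 27, 244] rack@150 [ 54.4 -34.6]
wrist 321.7 265 [295, 265, 55, 84, 3145] c@z114 [-48.5 -33.3]
wrist 471.8 267 [443, 267, 74, 79, 3268] c@z114 [-48.3  41.5]
wrist 320.5 366 [295, 366, 52, 30, 1222] c@z114 [ -7.8 -34.3]
wrist 320.0 441 [295, 441, 49, 39, 1199] c@z114 [ 41.4 -35.4]
[389. 284. 489. 350.] 0.86
[286. 318. 358. 461.] 0.71
[282. 385. 359. 479.] 0.63
[393. 205. 516. 344.] 0.61
[493.   0. 640. 210.] 0.39
```

```bash
python3 -m handwheel '[{"translation":[0,-0.006,0.01],"roll":0,"claw":1},{"translation":[0,-0.006,0.02],"roll":0,"claw":1},{"translation":[0,-0.006,0.03],"roll":0,"claw":1},{"translation":[0,-0.006,0.034],"roll":0,"claw":1},{"translation":[0,-0.006,0.034],"roll":0,"claw":1}]'
python3 -m handwheel '[{"translation":[0,0,0.004],"roll":0,"claw":1},{"translation":[0,0,0.006],"roll":0,"claw":1},{"translation":[0,0,0.006],"roll":0,"claw":1}]'
```

```text
clock: 23.12
tool_pos: [460.8, 64.8, 106.8]
orientation: [0.45, 0.893, -0.0, -0.0]
force: [0.6, 0.8, -2.2]
width: 24.3
grip_force: 30.0
clock: 23.37
tool_pos: [461.5, 64.8, 106.2]
orientation: [0.45, 0.893, 0.0, 0.0]
force: [-2.8, -0.9, 11.3]
width: 24.0
grip_force: 30.1
```

```bash
python3 -m handwheel '[{"translation":[0,0,-0.003],"roll":0,"claw":0.6},{"translation":[0,0,-0.003],"roll":0,"claw":0.55},{"translation":[0,0,-0.003],"roll":0,"claw":0.55},{"translation":[0,0,-0.003],"roll":0,"claw":0.55},{"translation":[0,0,-0.003],"roll":0,"claw":0.55}]'
python3 -m handwheel '[{"translation":[0,0,-0.06],"roll":0,"claw":0.55},{"translation":[0,0,-0.16],"roll":0,"claw":0.55},{"translation":[0,0,-0.28],"roll":0,"claw":0.55},{"translation":[0,0,-0.38],"roll":0,"claw":0.55},{"translation":[0,0,-0.38],"roll":0,"claw":0.55}]'; python3 caps.py; python3 - <<'E'
from h import *
for n in('scene','side'):
    p=shot(n)
    for t in('bottle_1','rack_gate','gate_face'): print(n,t,[(np.round(e['extent']).tolist(),round(e['confidence'],2)) for e in vision.spot_in(p,t)])
E
```

```text
clock: 23.78
tool_pos: [461.0, 64.7, 106.3]
orientation: [0.45, 0.893, 0.0, -0.0]
force: [0.6, 0.4, -0.0]
width: 42.2
grip_force: 0.0
clock: 24.2
tool_pos: [462.8, 65.3, 205.4]
orientation: [0.45, 0.893, 0.001, 0.002]
force: [-0.4, 0.7, -0.3]
width: 42.6
grip_force: 0.0
[-55.8 -33.4] 205.3811256921169
scene 306.5 146 [300, 146, 14, 27, 184] rack@150 [-106.4  216.3]
scene 300.7 187 [293, 187, 18, 34, 279] rack@150 [-56.3  41.6]
scene 339.7 191 [331, 191, 18, 34, 304] rack@150 [ 2.5 43. ]
scene 376.7 195 [368, 195, 17, 34, 286] rack@150 [56.5 43.7]
scene 279.5 208 [271, 208, 19, 36, 318] rack@150 [-60.2 -34. ]
scene 321.2 213 [312, 213, 20, 36, 358] rack@150 [ -1.4 -33.3]
scene 362.0 218 [352, 218, 20, 38, 375] rack@150 [ 53.9 -32.9]
side 352.0 156 [346, 156, 12, 23, 140] rack@150 [-105.4  225.5]
side 299.5 204 [294, 204, 14, 25, 181] rack@150 [-53.3  39.2]
side 322.5 218 [315, 218, 16, 25, 204] rack@150 [ 4.4 41.5]
side 263.8 221 [259, 221, 15, 25, 205] rack@150 [-58.  -36.6]
side 345.5 232 [338, 232, 15, 26, 218] rack@150 [57.6 43.5]
side 286.5 235 [281, 235, 15, 28, 227] rack@150 [ 
[... 583 characters left out ...]
66.0], 0.97), ([304.0, 214.0, 338.0, 295.0], 0.9), ([363.0, 197.0, 393.0, 268.0], 0.86), ([339.0, 217.0, 379.0, 299.0], 0.78), ([292.0, 186.0, 316.0, 257.0], 0.69), ([296.0, 147.0, 327.0, 227.0], 0.62)]
scene rack_gate [([219.0, 181.0, 291.0, 237.0], 0.81)]
scene gate_face [([222.0, 182.0, 291.0, 233.0], 0.66)]
side bottle_1 [([326.0, 236.0, 360.0, 287.0], 0.96), ([289.0, 207.0, 316.0, 263.0], 0.94), ([341.0, 156.0, 362.0, 219.0], 0.93), ([293.0, 259.0, 330.0, 310.0], 0.86), ([277.0, 236.0, 304.0, 305.0], 0.86), ([225.0, 169.0, 375.0, 345.0], 0.65), ([312.0, 221.0, 336.0, 281.0], 0.58)]
side rack_gate [([286.0, 170.0, 310.0, 218.0], 0.52)]
side gate_face [([284.0, 171.0, 306.0, 215.0], 0.6)]
```

```bash
python3 -m handwheel '[{"translation":[0.309,0.762,0],"roll":0,"claw":1},{"translation":[0.309,0.762,0],"roll":0,"claw":1},{"translation":[0.309,0.762,0],"roll":0,"claw":1},{"translation":[0.309,0.762,0],"roll":0,"claw":1},{"translation":[0.309,0.762,0],"roll":0,"claw":1}]'
python3 -m handwheel '[{"translation":[0,0.04,0],"roll":0,"claw":1},{"translation":[0,0.04,0],"roll":0,"claw":1},{"translation":[0,0.04,0],"roll":0,"claw":1}]'
python3 - <<'E'
from h import *
s=robot.observe(); print(rack(s['tool_pos']).round(1),s['tool_pos'],s['width'],np.round(s['joint_positions'],2))
p=wrist('w10')
f=cv2.cvtColor(p['frame'],cv2.COLOR_RGB2HSV); m=((f[...,0]>20)&(f[...,0]<32)&(f[...,1]>180)&(f[...,2]>90)).astype(np.uint8)
n,l,st,c=cv2.connectedComponentsWithStats(m)
for i in range(1,n):
    if st[i,4]>200:
        q=np.argwhere(l==i)[:,::-1].astype(np.float32); b=cv2.boxPoints(cv2.minAreaRect(q)); print(st[i],[ (v.round().tolist(),rack(onplane(p,v,82)).round().tolist()) for v in b])
print([(np.round(e['extent']).tolist(),round(e['confidence'],2)) for e in vision.spot_in(p,'rack_gate')])
print(proj(p,[[*world(a),z] for a,z in [((-93,80),82),((-133,157),40)]]).round())
E
```

```text
clock: 25.22
tool_pos: [569.1, 242.0, 200.8]
orientation: [0.45, 0.893, -0.0, -0.0]
force: [0.0, -1.1, 0.7]
width: 12.3
grip_force: 0.0
clock: 25.47
tool_pos: [575.9, 246.3, 200.7]
orientation: [0.45, 0.893, -0.0, -0.001]
force: [-0.2, -0.3, 0.2]
width: 0.6
grip_force: 0.0
[-133.1  165.5] [575.8835038  246.29375169 200.69515024] 0.5630763955227139 [ 0.13  0.55 -0.82  1.59  0.42  1.19 -0.14]
[541  44  56  91 439] [([532.0, 52.0], [-252.0, 305.0]), ([580.0, 44.0], [-257.0, 336.0]), ([596.0, 134.0], [-199.0, 357.0]), ([548.0, 142.0], [-194.0, 324.0])]
[ 494  197   87   85 1569] [([491.0, 214.0], [-143.0, 290.0]), ([544.0, 185.0], [-164.0, 326.0]), ([585.0, 259.0], [-107.0, 364.0]), ([532.0, 288.0], [-84.0, 328.0])]
[([211.0, 57.0, 365.0, 285.0], 0.6)]
[[210. 278.]
 [312. 215.]]
```

```bash
python3 - <<'E'
from h import *
p=wrist(); print([(np.round(e['extent']).tolist(),round(e['confidence'],2)) for e in vision.spot_in(p,'rack_gate')])
f=cv2.cvtColor(p['frame'],cv2.COLOR_RGB2HSV); m=((f[...,0]>18)&(f[...,0]<35)&(f[...,1]>140)&(f[...,2]>60)).astype(np.uint8); m[:,480:]=0
q=np.argwhere(m)[:,::-1].astype(np.float32)
for r in range(60,290,30):
    c=q[q[:,1]==r][:,0]
    if len(c): print(r,c.min(),c.max(),rack(onplane(p,(c.min(),r),82)).round(1),rack(onplane(p,(c.max(),r),82)).round(1),rack(onplane(p,(c.max(),r),18)).round(1))
E
```

```text
[([210.0, 56.0, 361.0, 282.0], 0.81)]
90 334.0 340.0 [-227.9  173.8] [-227.9  177.8] [-231.4  180.5]
120 316.0 321.0 [-208.4  161.4] [-208.4  164.8] [-207.7  164.7]
150 296.0 302.0 [-188.2  147.1] [-188.1  151.3] [-183.1  148.3]
180 278.0 284.0 [-167.1  133.7] [-167.  138.] [-157.5  132.1]
210 259.0 264.0 [-145.1  119. ] [-145.1  122.6] [-130.9  113.5]
240 240.0 245.0 [-122.3  103.7] [-122.3  107.4] [-103.1   95. ]
270 221.0 228.0 [-98.5  87.7] [-98.4  93. ] [-74.2  77.6]
```

```bash
python3 -m handwheel '[{"translation":[0,0,0.15],"roll":0,"claw":1},{"translation":[0,0,0.3],"roll":0,"claw":1},{"translation":[0,0,0.45],"roll":0,"claw":1},{"translation":[0,0,0.555],"roll":0,"claw":1},{"translation":[0,0,0.555],"roll":0,"claw":1}]'; cat > gate.py <<'E'
from h import *
s=robot.observe(); c=rack(s['tool_pos']); print(c.round(1),s['tool_pos'][2],np.round(s['force'],1),np.round(s['joint_positions'],2))
h=np.array([-93,86])
for th in np.arange(2.1,-.05,-.15):
    r=80+ (2.15-th)/2.15*35; d=np.array([-np.sin(th),-np.cos(th)]); n=np.array([-np.cos(th),np.sin(th)])
    t=h+r*d+n*(2.5+8*abs(n[0])+12.5*abs(n[1])); e=(t-c)/250; print(round(th,2),t.round(),'tool',[round(-e[0],3),round(e[1],3)])
E
python3 gate.py
```

```text
clock: 26.08
tool_pos: [573.9, 243.6, 58.1]
orientation: [0.451, 0.893, -0.003, -0.002]
force: [-0.4, -0.6, 0.4]
width: 0.9
grip_force: 0.0
[-132.1  162.3] 58.08573472587271 [-0.4 -0.6  0.4] [ 0.07  0.7  -0.73  1.7   0.55  0.96 -0.24]
2.1 [-154.  142.] tool [np.float64(0.088), np.float64(-0.082)]
1.95 [-164.  133.] tool [np.float64(0.128), np.float64(-0.118)]
1.8 [-173.  122.] tool [np.float64(0.163), np.float64(-0.163)]
1.65 [-180.  109.] tool [np.float64(0.19), np.float64(-0.215)]
1.5 [-184.   95.] tool [np.float64(0.209), np.float64(-0.269)]
1.35 [-187.   82.] tool [np.float64(0.221), np.float64(-0.322)]
1.2 [-188.   67.] tool [np.float64(0.224), np.float64(-0.38)]
1.05 [-187.   52.] tool [np.float64(0.218), np.float64(-0.44)]
0.9 [-182.   37.] tool [np.float64(0.201), np.float64(-0.501)]
0.75 [-175.   22.] tool [np.float64(0.173), np.float64(-0.56)]
0.6 [-166.    8.] tool [np.float64(0.135), np.float64(-0.616)]
0.45 [-153.   -4.] tool [np.float64(0.086), np.float64(-0.667)]
0.3 [-139.  -15.] tool [np.float64(0.027), np.float64(-0.71)]
0.15 [-122.  -23.] tool [np.float64(-0.04), np.float64(-0.743)]
0.0 [-104.  -29.] tool [np.float64(-0.114), np.float64(-0.765)]
```

```bash
python3 -m handwheel '[{"translation":[0.088,-0.082,-0.01],"roll":0,"claw":1},{"translation":[0.128,-0.118,-0.015],"roll":0,"claw":1},{"translation":[0.163,-0.163,-0.015],"roll":0,"claw":1},{"translation":[0.19,-0.215,-0.015],"roll":0,"claw":1},{"translation":[0.209,-0.269,-0.015],"roll":0,"claw":1}]'; python3 gate.py | grep -E '^\[|^[01]\.'; python3 - <<'E'
from h import *
for n in('scene','side'): print(n,[(np.round(e['extent']).tolist(),round(e['confidence'],2)) for e in vision.spot_in(shot(n),'rack_gate')])
E
```

```text
clock: 26.5
tool_pos: [491.2, 248.4, 68.6]
orientation: [0.45, 0.893, 0.001, 0.001]
force: [3.4, 0.1, 0.4]
width: 0.6
grip_force: 1.0
[-185.4   99. ] 68.58437149450096 [3.4 0.1 0.4] [ 0.08  0.58 -0.77  1.89  0.52  0.88 -0.32]
1.95 [-164.  133.] tool [np.float64(-0.085), np.float64(0.135)]
1.8 [-173.  122.] tool [np.float64(-0.051), np.float64(0.09)]
1.65 [-180.  109.] tool [np.float64(-0.023), np.float64(0.038)]
1.5 [-184.   95.] tool [np.float64(-0.004), np.float64(-0.015)]
1.35 [-187.   82.] tool [np.float64(0.008), np.float64(-0.069)]
1.2 [-188.   67.] tool [np.float64(0.011), np.float64(-0.127)]
1.05 [-187.   52.] tool [np.float64(0.005), np.float64(-0.187)]
0.9 [-182.   37.] tool [np.float64(-0.012), np.float64(-0.247)]
0.75 [-175.   22.] tool [np.float64(-0.04), np.float64(-0.307)]
0.6 [-166.    8.] tool [np.float64(-0.078), np.float64(-0.363)]
0.45 [-153.   -4.] tool [np.float64(-0.128), np.float64(-0.413)]
0.3 [-139.  -15.] tool [np.float64(-0.186), np.float64(-0.456)]
0.15 [-122.  -23.] tool [np.float64(-0.254), np.float64(-0.49)]
0.0 [-104.  -29.] tool [np.float64(-0.327), np.float64(-0.512)]
scene [([185.0, 201.0, 289.0, 246.0], 0.69)]
side [([238.0, 185.0, 297.0, 231.0], 0.73)]
```

```bash
python3 -m handwheel '[{"translation":[0.008,-0.069,0.02],"roll":0,"claw":1},{"translation":[0.011,-0.127,0.025],"roll":0,"claw":1},{"translation":[0.005,-0.187,0.025],"roll":0,"claw":1},{"translation":[-0.012,-0.247,0.025],"roll":0,"claw":1},{"translation":[-0.04,-0.307,0.025],"roll":0,"claw":1}]'; python3 gate.py | grep -E '^\[|^0\.'
```

```text
clock: 27.12
tool_pos: [436.0, 194.7, 60.9]
orientation: [0.45, 0.893, 0.001, 0.0]
force: [0.4, 0.7, 1.0]
width: 0.3
grip_force: 0.4
[-175.5   22.5] 60.866000165786836 [0.4 0.7 1. ] [ 0.18  0.49 -0.8   2.07  0.5   0.78 -0.29]
0.9 [-182.   37.] tool [np.float64(0.027), np.float64(0.058)]
0.75 [-175.   22.] tool [np.float64(-0.0), np.float64(-0.001)]
0.6 [-166.    8.] tool [np.float64(-0.039), np.float64(-0.057)]
0.45 [-153.   -4.] tool [np.float64(-0.088), np.float64(-0.108)]
0.3 [-139.  -15.] tool [np.float64(-0.147), np.float64(-0.151)]
0.15 [-122.  -23.] tool [np.float64(-0.214), np.float64(-0.184)]
0.0 [-104.  -29.] tool [np.float64(-0.288), np.float64(-0.206)]
```

```bash
python3 -m handwheel '[{"translation":[-0.039,-0.057,0],"roll":0,"claw":1},{"translation":[-0.088,-0.108,0],"roll":0,"claw":1},{"translation":[-0.147,-0.151,0],"roll":0,"claw":1},{"translation":[-0.19,-0.175,0],"roll":0,"claw":1},{"translation":[-0.22,-0.184,0],"roll":0,"claw":1}]'; python3 gate.py | grep -E '^\[|^0\.[01]'
python3 - <<'E'
from h import *
for n in('scene','side'): print(n,[(np.round(e['extent']).tolist(),round(e['confidence'],2)) for e in vision.spot_in(shot(n),'rack_gate')])
E
python3 -m handwheel '[{"translation":[-0.01,-0.005,0],"roll":0,"claw":1},{"translation":[-0.02,-0.01,0],"roll":0,"claw":1},{"translation":[-0.03,-0.01,0],"roll":0,"claw":1},{"translation":[-0.04,-0.01,0],"roll":0,"claw":1}]'; python3 gate.py | grep -E '^\['
```

```text
clock: 27.53
tool_pos: [432.2, 121.4, 60.7]
orientation: [0.451, 0.892, 0.0, 0.0]
force: [1.2, -0.5, -0.0]
width: 0.6
grip_force: 0.1
[-119.1  -24.3] 60.71080913998944 [ 1.2 -0.5 -0. ] [ 0.35  0.44 -0.81  2.14  0.47  0.75 -0.13]
0.15 [-122.  -23.] tool [np.float64(0.012), np.float64(0.004)]
0.0 [-104.  -29.] tool [np.float64(-0.062), np.float64(-0.019)]
scene [([218.0, 215.0, 287.0, 308.0], 0.69)]
side [([224.0, 215.0, 305.0, 280.0], 0.94)]
clock: 28.07
tool_pos: [433.8, 114.8, 60.0]
orientation: [0.45, 0.893, 0.0, -0.001]
force: [-12.7, 12.8, 7.2]
width: 0.6
grip_force: 8.9
[-112.8  -27. ] 60.00824524642767 [-12.7  12.8   7.2] [ 0.37  0.44 -0.81  2.14  0.47  0.75 -0.11]
```

```bash
python3 -m handwheel '[{"translation":[-0.008,0,0],"roll":0,"claw":1},{"translation":[-0.016,0,0],"roll":0,"claw":1},{"translation":[-0.016,0,0],"roll":0,"claw":1}]'; python3 gate.py | grep -E '^\['
```

```text
clock: 28.32
tool_pos: [437.2, 110.2, 60.0]
orientation: [0.45, 0.893, -0.0, -0.0]
force: [-0.0, -0.4, 0.3]
width: 0.6
grip_force: 0.3
[-107.   -27.1] 60.044608525776766 [-0.  -0.4  0.3] [ 0.37  0.44 -0.81  2.13  0.47  0.75 -0.1 ]
```

```bash
python3 -m handwheel '[{"translation":[-0.008,0,0],"roll":0,"claw":1},{"translation":[-0.012,0,0],"roll":0,"claw":1},{"translation":[-0.012,0,0],"roll":0,"claw":1}]'; python3 gate.py | grep -E '^\['
```

```text
clock: 28.57
tool_pos: [437.8, 109.5, 60.0]
orientation: [0.449, 0.893, 0.0, -0.001]
force: [-11.3, 13.2, 5.5]
width: 0.3
grip_force: 8.6
[-106.1  -27. ] 59.99018742735746 [-11.3  13.2   5.5] [ 0.38  0.45 -0.81  2.13  0.47  0.75 -0.1 ]
```

The force rose over the roller, fell to zero as it snapped, and then met a hard stop. I'll back off and verify.

```bash
python3 -m handwheel '[{"translation":[0.05,0,0],"roll":0,"claw":1},{"translation":[0.12,0,0],"roll":0,"claw":1},{"translation":[0.16,0,-0.1],"roll":0,"claw":1},{"translation":[0.16,0,-0.25],"roll":0,"claw":1},{"translation":[0.16,0,-0.4],"roll":0,"claw":1}]'; python3 - <<'E'
from h import *
from caps import reds
for n in('scene','side'):
    p=shot(n,'f'+n); print(n,[(np.round(e['extent']).tolist(),round(e['confidence'],2)) for e in vision.spot_in(p,'rack_gate')])
    for tx,t,st in reds(p): print('  ',rack(onplane(p,(tx,t),150)).round(1))
p=wrist('fw'); print(rack(robot.observe()['tool_pos']).round(1),robot.observe()['tool_pos'][2])
f=cv2.cvtColor(p['frame'],cv2.COLOR_RGB2HSV); m=((f[...,0]>18)&(f[...,0]<35)&(f[...,1]>160)&(f[...,2]>80))
pts=np.argwhere(m)[:,::-1]
for c in range(220,470,25):
    r=pts[pts[:,0]==c][:,1]; r=r[r<330]
    if len(r): print(c,r.min(),r.max(),rack(onplane(p,(c,r.min()),82)).round(1),rack(onplane(p,(c,r.max()),82)).round(1))
E
```

```text
clock: 28.98
tool_pos: [414.2, 140.7, 160.9]
orientation: [0.449, 0.893, -0.0, -0.001]
force: [0.1, -0.1, 0.9]
width: 0.2
grip_force: 0.0
scene [([231.0, 215.0, 288.0, 310.0], 0.72)]
   [-106.4  216.3]
   [-55.3  38. ]
   [ 2.5 43. ]
   [56.3 43.6]
   [-60.8 -34.2]
   [ -1.4 -33.3]
   [ 53.9 -32.9]
side [([229.0, 223.0, 291.0, 283.0], 0.7)]
   [-105.4  225.5]
   [-53.3  39.2]
   [ 4.4 41.5]
   [-58.  -36.6]
   [57.6 43.5]
   [ -0.9 -33.5]
   [ 54.4 -34.6]
[-143.4  -27.1] 159.81471949065357
220 305 307 [-99.7 -95.4] [-98.2 -95.5]
245 275 314 [-121.3  -77.2] [-92.9 -78.9]
270 276 309 [-120.5  -60.7] [-96.5 -61.7]
295 276 281 [-120.4  -44.1] [-116.8  -44.2]
320 277 279 [-119.5  -27.6] [-118.1  -27.6]
345 276 281 [-120.1  -11. ] [-116.5  -10.9]
370 277 310 [-119.3    5.6] [-95.2   6.2]
395 278 315 [-118.4   22.2] [-91.3  23.4]
420 278 316 [-118.3   38.9] [-90.5  40.5]
445 278 311 [-118.2   55.5] [-94.1  57.3]
```

```bash
python3 -c "
from plant import robot
print(robot.sign_off())"
```

```text
the job is handed in; nothing more can be done
None
```

The fallen bottle stands upright in the front place of the right lane, none of the other bottles were knocked over, and the gate is snapped shut. I handed the job in at about 29 s; no verdict came back. The bottle slipped out of the grip once, and was regrasped by the cap before being set down in its place.

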